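# Take the hot lid off the glue pot with the lid lifter

## Task

The glue pot is hot: push the lamp well out of the way to the left, take the lid lifter from its stand and, touching pot and lid with nothing but the lifter, hook the lid by its loop, lift it off level and set it down gently in the middle of the round cork pad. The lid is heavier on one side, nobody knows which, so ease it up a few millimetres first and shift the hook along the loop until it comes up level, never letting the lid tip. Then hang the lifter back on its stand; leave the lamp swung out and everything else on the table where it is.

Things in the scene. Friction and masses are not known exactly. Their poses are not given: they have to be found in the camera images.
- pot: fixed grey round glue pot, 132 mm outside diameter, rim 80 mm above the table, wall 6 mm, with a dial on the robot's side. Hot. Origin: centre of its underside.
- lid: loose steel lid on the pot: disc 140 mm across, 10 mm thick, below it a 6 mm deep boss 104 mm across (pot mouth 120 mm). Mass always 0.45 kg; a hidden fixed weight puts its centre of mass up to 23 mm off centre along its y, either way (none along x), 5 mm above the origin. Origin: centre of the disc's underside (80 mm up on the pot, 18 mm up on the pad); z up, y along the loop's bar.
- loop (a point): middle of the top bar of the lid's loop handle, on its axis, 60 mm above the lid's origin. The loop is a rigid upright staple of 8 mm round bar; the straight bar runs along the lid's y between legs at y = +-42 mm; 46 mm clear below it. Hook it along the lid's x, from either side. Raised off balance, the lid's heavy side stays on the pot's rim, 66 mm from the centre.
- lifter: loose lid lifter, 0.18 kg, hanging upright in the stand's fork by a flange (38 mm across, 5 mm thick). Origin: centre of the flange's underside; z up. Above it a wooden grip, 22 mm along x, 16 mm along y, z = 5 to 53 mm, to be gripped from above across its y. Below, an 8 mm rod cranks back to x = -26 mm, runs down to z = -85 mm and turns forward into the hook, which points to +x.
- hook (a point): seat of the lifter's hook (upper side of the rod), straight below the grip, 88 mm below the flange's underside (hook's underside: 96 mm below). The upturned tip ends at the lifter's x = 21 mm, 11 mm above the seat. A bar hung in the seat has its axis 4 mm above it.
- stand: fixed stand: base 90 x 90 mm, blue post at x = 52 to 64 mm, two level prongs from it to -x (towards the robot), 20 mm apart inside, upper side 125 mm up, ending at x = -36 mm in lips 6 mm higher. Origin: on the table below where the lifter hangs; +x to the post. Raise the lifter about 15 mm and draw it out along the stand's -x by 70 mm or more, hook to +x within 0.2 rad; back the same way.
- fork (a point): where the flange's underside centre belongs: between the prongs at their upper side, 125 mm up.
- pad: fixed round cork rest pad, 150 mm in diameter, 12 mm thick, flat on the table. Origin: centre of its underside.
- lamp_arm (a joint): swing of the lamp arm about the upright post: near 0 its white head (104 mm across, underside 187 mm up) hangs over the pot; it grows, clockwise seen from above, as the head swings towards the robot and out to the left, up to a stop at 1.4 rad; slightly stiff (about 1 N at the head), stays where it is left.
- lamp_knob (a point): top centre of the upright orange knob on the lamp's head, 20 mm in diameter, standing free for 45 mm above the head, its top 267 mm up, 228 mm from the swing axis; push or pinch it. This point's frame turns with the arm: the swing axis (a post, foot 90 mm across) stands at x = +110, y = +200 mm in it.
- tape: loose bystander, not to be moved: roll of brown packing tape lying flat, 90 mm across, 48 mm high
- scissors: loose bystander, not to be moved: pink-handled scissors lying flat, about 165 mm long, 12 mm high
- packet_a: loose bystander, not to be moved: orange packet, 75 x 50 x 18 mm
- packet_b: loose bystander, not to be moved: orange packet, 75 x 50 x 18 mm
- carton: loose bystander, not to be moved: small brown carton, 120 x 160 x 70 mm
- labels: loose bystander, not to be moved: stack of label sheets, 100 x 150 x 24 mm
- marker: loose bystander, not to be moved: blue marker pen lying flat along its x, 120 mm long, 16 mm thick
There are look-alikes about, which are no part of the job. Leave any green look-alike of the pot alone.

How it is judged (in metres and radians):
On the way, in this order (a step that is already met when the one before it is completed fails the run):
1. the lamp is swung well out to the left (value of joint lamp_arm above 0.9 rad), for 0.2 s.
2. the lid hangs level on the lifter, clear of the pot (z of lid in the frame of pot above 0.11 m and angle between lid's own z axis and vertical below 0.12 rad and contact force between lifter and lid above 1.5 N and value of joint lamp_arm above 0.9 rad), for 0.4 s.
3. the lid lies on the pad (horizontal distance between lid and pad below 0.025 m and z of lid in the frame of pad between 0.012 and 0.023 m and angle between lid's own z axis and vertical below 0.06 rad and contact force between lifter and lid below 0.3 N), for 0.3 s.
At the end, for the whole second after the job is handed in: The lid lies flat (within 0.06 rad) and still on the pad, its centre within 25 mm of the pad's; the lifter hangs upright in the fork, at rest, within 14 mm of its place and clear of the lid; the lamp arm stands beyond 0.9 rad (all of step 3 and value of joint lamp_arm above 0.9 rad and linear speed of lid below 0.02 m/s and distance between lifter and fork below 0.014 m and angle between lifter's own z axis and vertical below 0.12 rad and linear speed of lifter below 0.03 m/s); the robot touches nothing.
It fails at once if the robot itself touches the hot lid or pot (contact force between any of the fingers, the arm and lid above 0.5 N or contact force between any of the fingers, the arm and pot above 0.5 N).
It fails at once if the lid tips by more than 0.25 rad (angle between lid's own z axis and vertical above 0.25 rad).
It fails at once if the raised lid (more than 25 mm above the rim) hangs more than 0.15 rad out of level (z of lid in the frame of pot above 0.105 m and angle between lid's own z axis and vertical above 0.15 rad).
It fails at once if the lid is banged or dropped (more than 40 N) (contact force between lid and anything else above 40 N).
It fails at once if a bystander is moved by more than 20 mm (distance of any of tape, scissors, packet_a, packet_b, carton, labels, marker from where it was at the start of the episode above 0.02 m).
It also fails if it takes over 72 s, if anything falls off the work surface, if the arm or the gripper's body presses on something with over 40 N, if the wrist force passes 120 N, or if a joint passes its speed limit or range.

## Robot

A 6-joint arm with a two-finger parallel gripper is mounted at the origin on the work surface. World frame = base frame: x ahead of the robot, y to its left, z up, the work surface at z = 0. Lengths are in mm, angles in degrees, forces in N, time in s.
With the tool pointing down it reaches from about 200 to 875 mm from the base axis. Payload 3.4 kg.
Tool frame: the origin (TCP) lies on the centre line of the jaws, within the pads' length; the fingertips stand 22 mm ahead of it and the grasp point (between the pads) lies 3 mm ahead of it; y points along the fingers, x is the direction in which the jaws open and shut, and the axes are right-handed (so a half turn about y gives the same grasp; the last joint's range is limited). The gripper opens to 94 mm and grips with 3 to 60 N. Pads are 16 mm wide; open, the fingers measure 119 mm over their backs; the gripper's body (75 mm by 177 mm) begins 78 mm behind the grasp point.
Start: joints at [-81.016, 15.808, 86.224, -0, 77.962, -6.933], TCP at [157.686, -552.99, 227.493] pointing down, gripper open.
Joint ranges: [-165.64, 165.64], [-43.16, 119.46], [12.63, 154.43], [-67.54, 247.53], [6.08, 155.33], [-154.97, 154.97]. Speed limits (degrees/s): [147.25, 147.25, 180, 180, 180, 180].

## Interface

Orientations are given as a 3x3 rotation matrix whose columns are the frame's x, y, z axes.
In Python, from bench import * gives the robot as it stands.
- The arm moves only by the tool send_rows, never from a script. Its argument "targets" is a list of rows, each a list of 3 entries, a list of its own where there are three numbers: the shift along the tool's x, y, z in cm, then the turn, a rotation vector about the tool's x, y, z in degrees, then the gripper's target within -1 to 1 (fully open at 1, half-way at 0, shut at -1). A call has 1 to 12 rows; each row is the pose to reach, as a shift and turn from the pose commanded when the call began, along the tool's axes at that moment; what a row does not reach only later rows make up. A row lasts 1/12 s, in which the tool goes at most 41.7 mm and 7.16 degrees, less where a joint would pass 70% of its speed; a pose out of reach is approached as far as the arm can. A call with a gripper value outside its range is refused whole. The fingers move at their own pace and stop on an object; the grip force is fixed at half the most. Time passes only in rows, so rows that repeat a pose let the fingers close. It gives the time, the measured TCP pose, the force and the opening at its end, in the units of the state.
- read_state(): the state, without advancing time (a new reading comes with each control period).
- snapshot(name): name is "scene" or "top"; returns a dict with "color" (480x640x3 uint8, red, green, blue), "vfov" (degrees; the focal length in pixels is half the picture's height over the tangent of half this angle, whatever the lens; pixels are square), "cx", "cy" (the principal point, pixels), "distortion" ([k1, k2, p1, p2, k3] as OpenCV has them; the pictures are not rectified), "position" and "attitude" of the camera in the world. Camera axes: x right, y up, looking along -z (the intrinsics and any distortion apply to the point x, -y, -z); pixel columns grow to the right and rows downward; lengths in mm; the calibration is good to about 2 mm. A picture is of the moment at which its call begins. There is no depth.
- finish_job(): hands the job in, once; it reports no verdict.
The state is a dict: "t": time; "q": joint angles; "dq": joint speeds; "joint_torque": joint torques, N m; "ee_pos": TCP position; "eef_rot": TCP orientation; "wrist_force": force on the tool from outside, world axes, zero at the start; "torque": the same for the moment, N m; "gripper_width": finger opening in mm.
Only numpy, scipy, OpenCV 4.12 (cv2) and the standard library are available. Lean on these libraries where they do the work, as an engineer would, in place of code of your own. Each camera call takes 0.05 s, during which the arm holds its last target.

## Working session

There is one attempt and no reset: what is moved stays moved. The work goes in short steps, Python scripts to look and compute and a tool call to move; the robot and the scene stay as the last step left them, time stands still between calls to the robot, and variables do not carry over. Pictures are saved under pics/ and viewed, and the job is handed in when it is done.

Besides the shell and the picture viewer there is one more tool, called after "Request:" as name([rows], argument=value, ...), one row to a line, values as JSON. send_rows: Moves the arm, as the interface text tells. Its arguments: {"type":"object","properties":{"targets":{"type":"array"}},"required":["targets"]}

```bash
ls; mkdir -p pics
python3 - <<'E'
from bench import *
import cv2
s=read_state();print(s)
for n in("scene","top"):
    d=snapshot(n);cv2.imwrite(f"pics/{n}0.png",d["color"][:,:,::-1])
    print(n,{k:v for k,v in d.items() if k!="color"})
E
```

```text
pics
{'t': 0.0, 'q': array([-8.10165349e+01,  1.58460874e+01,  8.62920752e+01, -9.86584213e-04,
        7.79618905e+01, -6.93211522e+00]), 'dq': array([-0.07510311,  0.03548831,  0.0573555 ,  0.01501401,  0.00638164,
        0.12911474]), 'joint_torque': array([-1.70988874e-04, -4.04575038e+01, -2.37225026e+01,  6.98797870e-02,
        3.46409250e-02, -1.40924799e-04]), 'ee_pos': array([ 157.59214283, -552.45310422,  226.64185588]), 'eef_rot': array([[ 2.74223949e-01, -2.89310394e-04,  9.61665816e-01],
       [-9.61664294e-01,  1.72220345e-03,  2.74224033e-01],
       [-1.73552005e-03, -9.99998475e-01,  1.94049955e-04]]), 'wrist_force': array([0.5650244 , 0.50728391, 0.01608818]), 'torque': array([-0.03691897,  0.01139385,  0.02266006]), 'gripper_width': 94.18731880258868}
scene {'vfov': 52.85557212577216, 'cx': 319.0452186435498, 'cy': 242.9391605151171, 'distortion': array([-0.12417073,  0.        ,  0.        ,  0.        ,  0.        ]), 'position': array([ 951.09298931, -662.71308146, 1074.9867815 ]), 'attitude': array([[ 0.86204666, -0.37325876,  0.34286068],
       [ 0.50678605,  0.64360635, -0.57353183],
       [-0.00659153,  0.66816821,  0.74398104]])}
top {'vfov': 54.650395193098596, 'cx': 325.3417815995328, 'cy': 233.01514474046698, 'distortion': array([-0.08229722,  0.        ,  0.        ,  0.        ,  0.        ]), 'position': array([ 369.03707448,   61.01629584, 1356.31501663]), 'attitude': array([[ 0.01853549,  0.98988818, -0.14063363],
       [-0.99936377,  0.02262943,  0.02756744],
       [ 0.03047114,  0.14003318,  0.98967784]])}
```

View pics/scene0.png

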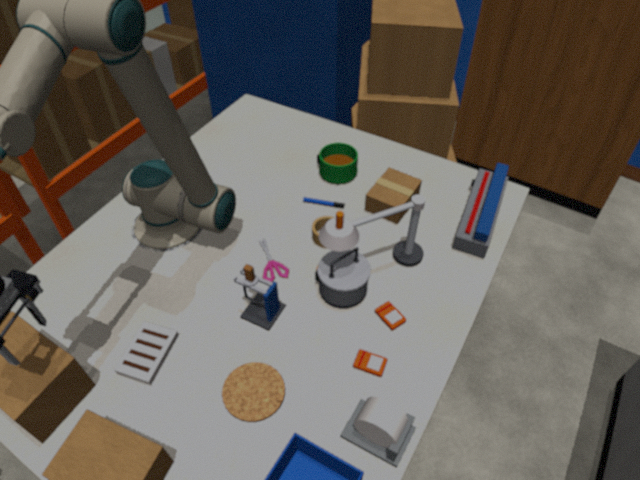

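View pics/top0.png

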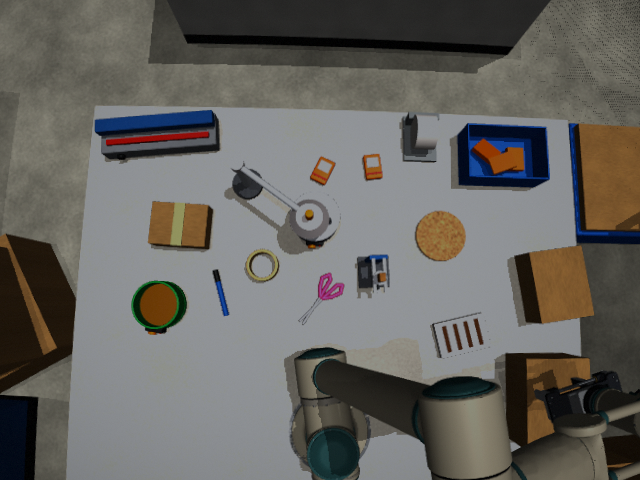

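The top picture has the pot and lid under the lamp head at about (310,215), the stand and lifter at (374,274), the cork pad at (441,236), the lamp post at (247,182), the carton at (180,225), the tape at (262,265), the scissors at (325,297), the marker at (221,293) and the labels at (460,335). The green pot at (159,306) is a look-alike.

```bash
cat > h.py <<'E'
from bench import *
import numpy as np, cv2
from scipy.optimize import least_squares
def K(d):
    f=240/np.tan(np.radians(d["vfov"]/2)); return np.array([[f,0,d["cx"]],[0,f,d["cy"]],[0,0,1.]])
def proj(d,P):
    P=np.atleast_2d(np.array(P,float)); R=np.array(d["attitude"])@np.diag([1,-1,-1])
    c=(P-d["position"])@R
    return cv2.projectPoints(c.reshape(-1,1,3),np.zeros(3),np.zeros(3),K(d),np.array(d["distortion"]))[0].reshape(-1,2)
def back(d,uv,z):
    uv=np.atleast_2d(np.array(uv,float)).reshape(-1,1,2)
    n=cv2.undistortPoints(uv,K(d),np.array(d["distortion"])).reshape(-1,2)
    r=np.c_[n,np.ones(len(n))]@(np.array(d["attitude"])@np.diag([1,-1,-1])).T
    t=(z-d["position"][2])/r[:,2]
    return d["position"]+r*t[:,None]
def tri(obs):
    def res(p): return np.concatenate([(proj(d,p)[0]-uv) for d,uv in obs])
    r=least_squares(res,[450,0,50]); return r.x,r.fun
def crop(d,u0,v0,u1,v1,k,name,pts=None):
    im=d["color"][:,:,::-1].copy()[v0:v1,u0:u1]
    im=cv2.resize(im,None,fx=k,fy=k,interpolation=cv2.INTER_CUBIC)
    if pts is not None:
        for p in pts:
            cv2.circle(im,tuple(int(round(x)) for x in ((p[0]-u0+.5)*k,(p[1]-v0+.5)*k)),2,(255,255,0),-1)
    cv2.imwrite("pics/"+name,im)
def circ(c,r,z,n=24):
    a=np.linspace(0,2*np.pi,n,endpoint=False); return np.c_[c[0]+r*np.cos(a),c[1]+r*np.sin(a),np.full(n,z)]
E
python3 - <<'E'
from h import *
T=snapshot("top");S=snapshot("scene")
crop(T,230,150,480,310,3,"ct0.png")
crop(S,200,190,450,440,3 if 0 else 2,"cs0.png")
crop(S,220,180,400,330,4,"cs1.png")
print("pad",back(T,[441,236],12),back(S,[254,391],12))
print("post foot",back(T,[247,183],5), "knob",back(T,[309,214],267),back(S,[340,213],267))
E
```

```text
pad [[ 558.97124841 -318.97288963   12.        ]] [[ 565.93457338 -322.81653522   12.        ]]
post foot [[706.19554265 259.62676359   5.        ]] knob [[568.6657662   70.44665185 267.        ]] [[573.33601256  67.85646866 267.        ]]
```

View pics/ct0.png

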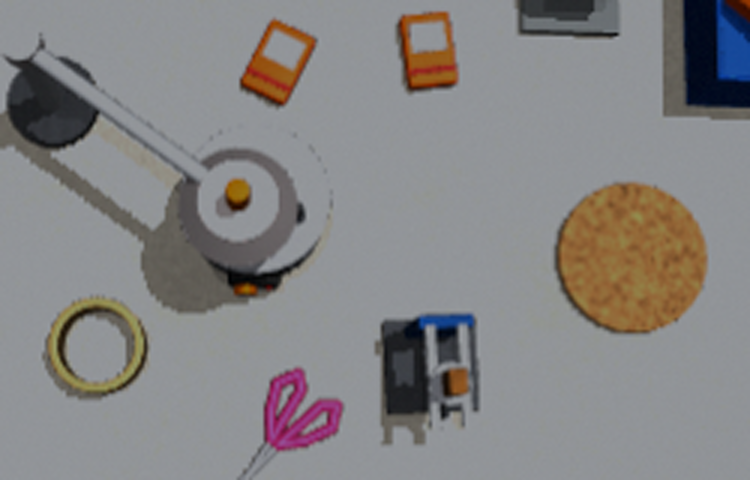

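View pics/cs1.png

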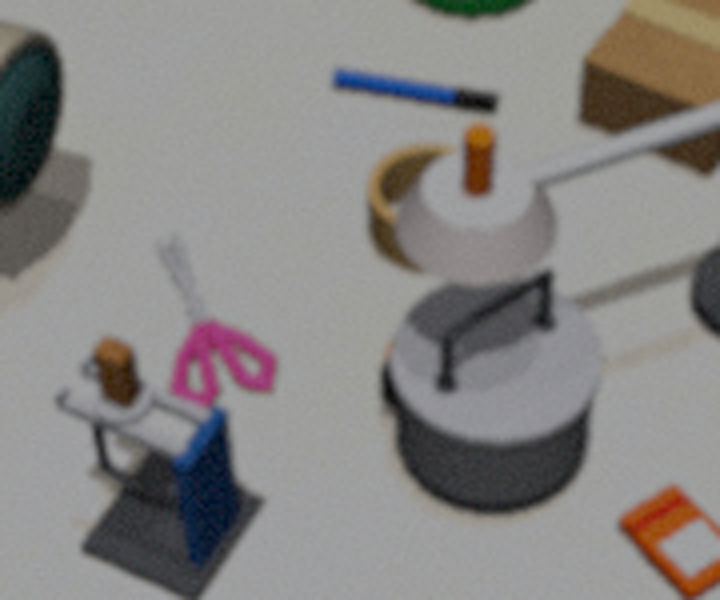

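Run:
```python
from h import *
T=snapshot("top");S=snapshot("scene")
def obj(d,lo,hi,box):
    h=cv2.cvtColor(d["color"],cv2.COLOR_RGB2HSV); m=cv2.inRange(h,np.array(lo),np.array(hi))
    k=np.zeros_like(m);u0,v0,u1,v1=box;k[v0:v1,u0:u1]=m[v0:v1,u0:u1]
    return k
for d,box,n in((T,(400,200,480,270),"T"),(S,(210,350,300,430),"S")):
    m=obj(d,(8,90,90),(22,255,255),box)
    c=max(cv2.findContours(m,0,1)[0],key=cv2.contourArea)[:,0,:].astype(float)
    P=back(d,c,12)[:,:2]
    f=least_squares(lambda p:np.hypot(*(P-p[:2]).T)-p[2],[560,-320,75]);print("pad",n,f.x,np.std(f.fun))
for n,d,box in(("T",T,(295,200,320,225)),("S",S,(330,205,350,230))):
    m=obj(d,(8,150,100),(22,255,255),box); v,u=np.nonzero(m);print("knob",n,u.mean(),v.mean(),u.min(),u.max(),v.min(),v.max())
print("posttop scene/top guesses",tri([(T,[238,166]),(S,[418,200])]))
# loop bar ends from scene z=140
print(back(S,[[447/4+220,338/4+180],[546/4+220,276/4+180]],140))
#stand post top corners
print("bluepost top",back(T,[[230+420/3,150+318/3],[230+473/3,150+318/3]],140), "scene",back(S,[[220+178/4,180+462/4],[220+225/4,180+408/4]],140))
crop(S,380,180,440,280,6,"post.png")
```

```text
pad T [ 560.71169209 -317.24568118   72.93602346] 0.9425843746594599
pad S [ 563.536841   -323.04003579   72.19457278] 0.8416013865170241
knob T 308.7111111111111 213.13333333333333 305 312 210 216
knob S 339.3833333333333 218.03333333333333 337 342 212 227
posttop scene/top guesses (array([700.0218264 , 255.17213742, 216.69862619]), array([-0.68905587, -1.17505737, -1.36372253,  0.36079767]))
[[584.46458648  11.49793024 140.        ]
 [614.22664826  88.35340579 140.        ]]
bluepost top [[ 483.34673633  -91.82395235  140.        ]
 [ 484.30347828 -138.7484504   140.        ]] scene [[ 493.12154594 -151.97830359  140.        ]
 [ 494.88007286 -104.23153432  140.        ]]
```

View pics/post.png

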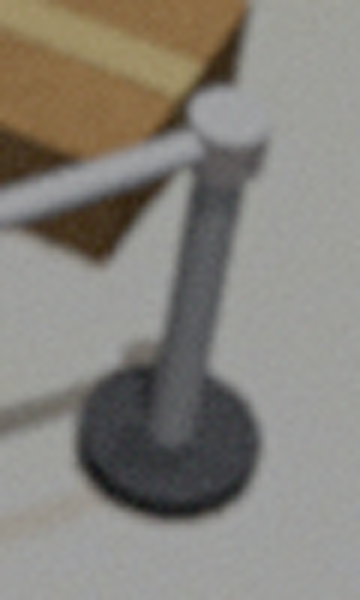

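```bash
cat >> h.py <<'E'
from scipy.spatial.transform import Rotation as Ro
def Rdown(ang): # tool x at world angle ang (deg), tool y down
    a=np.radians(ang); x=np.array([np.cos(a),np.sin(a),0]); y=np.array([0,0,-1.]); return np.c_[x,y,np.cross(x,y)]
def plan(*tg):
    s=read_state();p=np.array(s["ee_pos"]);R=np.array(s["eef_rot"])
    xa=np.degrees(np.arctan2(R[1,0],R[0,0]))
    print("t %.2f TCP %s xang %.1f q %s F %s M %s w %.1f"%(s["t"],p.round(1),xa,np.round(s["q"],0),np.round(s["wrist_force"],2),np.round(s["torque"],3),s["gripper_width"]))
    for (P,a) in tg:
        d=R.T@(np.array(P,float)-p)/10; r=Ro.from_matrix(R.T@(Rdown(a) if np.isscalar(a) else a)).as_rotvec(degrees=True)
        print("[[%.2f,%.2f,%.2f],[%.1f,%.1f,%.1f],g]"%(*d,*r), "norm %.1f cm %.1f deg"%(np.linalg.norm(d),np.linalg.norm(r)))
E
python3 - <<'E'
from h import *
plan(([571,69,330],-35),([571,69,254],-35))
E
```

```text
t 0.30 TCP [ 157.6 -552.8  227.2] xang -74.1 q [-81.  16.  86.  -0.  78.  -7.] F [-0.24 -0.19  0.48] M [-0.035  0.013  0.023] w 94.3
[[-48.47,-10.25,56.80],[-0.0,-39.1,-0.0],g] norm 75.4 cm 39.1 deg
[[-48.46,-2.65,56.80],[-0.0,-39.1,-0.0],g] norm 74.7 cm 39.1 deg
```

Request:
send_rows([
  [[-4.0,-1.0,4.6],[0,-3,0],1],
  [[-8.5,-2.0,10],[0,-7,0],1],
  [[-13,-3,15.2],[0,-11,0],1],
  [[-17.5,-4,20.5],[0,-15,0],1],
  [[-22,-5,25.8],[0,-19,0],1],
  [[-26.5,-6,31],[0,-23,0],1],
  [[-31,-7,36.3],[0,-27,0],1],
  [[-35.5,-8,41.6],[0,-31,0],1],
  [[-40,-9,46.9],[0,-35,0],1],
  [[-44.5,-10,52.1],[0,-39,0],1],
  [[-47.5,-10.25,55.6],[0,-39,0],1],
  [[-48.5,-10.25,56.8],[0,-39,0],1],
])

```text
t: 1.3
ee_pos: [432.1, -138.8, 299.2]
eef_rot: [[0.818, 0.001, 0.575], [-0.575, -0.001, 0.818], [0.001, -1.0, -0.0]]
wrist_force: [0.0, 0.1, 0.3]
gripper_width: 94.1
```

Run:
```python
from h import *
plan(([571,69,330],-35),([571,69,254],-35))
for n in("top","scene"):
    d=snapshot(n)
    c=proj(d,[571,69,267])[0].astype(int); print(c)
    crop(d,c[0]-70,c[1]-70,c[0]+70,c[1]+70,4,f"k_{n}.png")
```

```text
t 1.30 TCP [ 432.1 -138.8  299.2] xang -35.1 q [-27.   3.  92.  -0.  85.   8.] F [0.03 0.08 0.29] M [-0.03  -0.041  0.02 ] w 94.1
[[-0.57,-3.08,24.98],[0.0,-0.1,0.1],g] norm 25.2 cm 0.1 deg
[[-0.58,4.52,24.98],[0.0,-0.1,0.1],g] norm 25.4 cm 0.1 deg
[309 213]
[339 212]
```

View pics/k_scene.png

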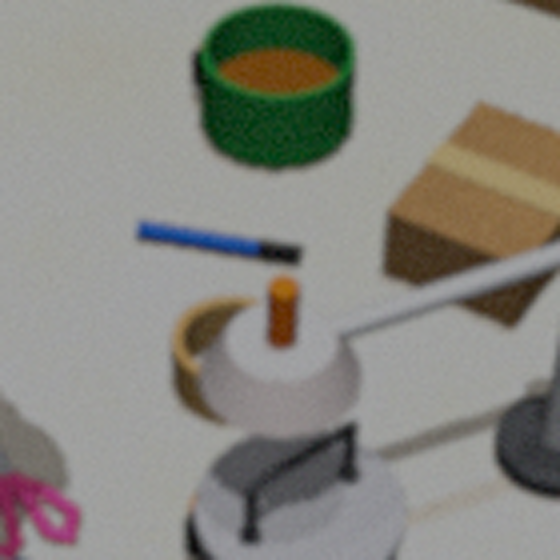

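The crop shows the orange knob's top cap at about (339,212) in the scene picture, which matches the projection of my estimate. It's the only upright orange knob. The look-alikes are the green pot and the wooden lifter grip.

Request:
send_rows([
  [[-0.1,-0.5,4.0],[0,0,0],1],
  [[-0.2,-1,8.1],[0,0,0],1],
  [[-0.3,-1.5,12.2],[0,0,0],1],
  [[-0.4,-2,16.3],[0,0,0],1],
  [[-0.5,-2.5,20.4],[0,0,0],1],
  [[-0.6,-3,24],[0,0,0],1],
  [[-0.6,-3,25],[0,0,0],1],
  [[-0.6,-1,25],[0,0,0],1],
  [[-0.6,1.5,25],[0,0,0],1],
  [[-0.6,3.5,25],[0,0,0],1],
  [[-0.6,4.5,25],[0,0,0],1],
  [[-0.6,4.5,25],[0,0,0],0],
])

```text
t: 2.4
ee_pos: [568.4, 66.2, 250.9]
eef_rot: [[0.818, -0.006, 0.576], [-0.576, -0.001, 0.818], [-0.004, -1.0, -0.004]]
wrist_force: [-0.8, 0.2, -0.3]
gripper_width: 90.5
```

Run:
```python
from h import *
plan(([571,69,254],-35))
for n in("top","scene"):
    d=snapshot(n)
    c=proj(d,[571,69,267])[0].astype(int); print(c)
    crop(d,c[0]-70,c[1]-70,c[0]+70,c[1]+70,4,f"l_{n}.png")
```

```text
t 2.40 TCP [568.4  66.2 250.9] xang -35.1 q [-0. 15. 84. -0. 81. 35.] F [-0.84  0.22 -0.28] M [-0.082 -0.041  0.053] w 90.5
[[0.04,-0.31,0.38],[0.2,-0.1,-0.3],g] norm 0.5 cm 0.4 deg
[309 213]
[339 212]
```

View pics/l_scene.png

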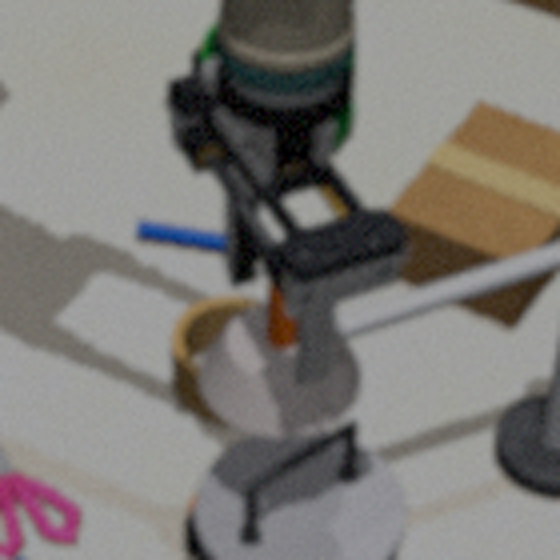

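Request:
send_rows([
  [[0,-0.3,0.3],[0,0,0],-0.5],
  [[0,-0.3,0.3],[0,0,0],-1],
  [[0,-0.3,0.3],[0,0,0],-1],
  [[0,-0.3,0.3],[0,0,0],-1],
  [[0,-0.3,0.3],[0,0,0],-1],
  [[0,-0.3,0.3],[0,0,0],-1],
])

```text
t: 3.0
ee_pos: [572.0, 69.8, 256.8]
eef_rot: [[0.818, 0.0, 0.575], [-0.575, -0.0, 0.818], [0.0, -1.0, 0.0]]
wrist_force: [1.8, -0.2, -1.1]
gripper_width: 43.1
```

Run:
```python
from h import *
S=snapshot("scene");print(back(S,[408.3,253.3],12))
p=read_state()["ee_pos"];C=np.array([703,256.])
v=p[:2]-C;v*=228/np.linalg.norm(v)
tg=[]
for k in range(1,13):
    a=-np.radians(69)*k/12;R=np.array([[np.cos(a),-np.sin(a)],[np.sin(a),np.cos(a)]])
    q=C+R@v; tg.append(([q[0],q[1],p[2]],-35-3*k))
plan(*tg);print(tg[-1])
```

```text
[[706.49701279 252.13213483  12.        ]]
t 3.05 TCP [571.9  69.8 256.7] xang -35.1 q [ 0. 15. 83. -0. 82. 35.] F [ 0.34 -0.85  0.35] M [-0.054 -0.018  0.03 ] w 38.9
[[-2.28,-0.00,0.09],[0.0,2.9,0.0],g] norm 2.3 cm 2.9 deg
[[-4.55,-0.00,0.43],[0.0,5.9,0.0],g] norm 4.6 cm 5.9 deg
[[-6.76,-0.00,1.00],[0.0,8.9,0.0],g] norm 6.8 cm 8.9 deg
[[-8.91,-0.00,1.79],[0.0,11.9,0.0],g] norm 9.1 cm 11.9 deg
[[-10.96,-0.00,2.79],[0.0,14.9,0.0],g] norm 11.3 cm 14.9 deg
[[-12.91,-0.00,4.00],[0.0,17.9,0.0],g] norm 13.5 cm 17.9 deg
[[-14.73,-0.00,5.39],[0.0,20.9,0.0],g] norm 15.7 cm 20.9 deg
[[-16.39,-0.00,6.95],[0.0,23.9,0.0],g] norm 17.8 cm 23.9 deg
[[-17.90,-0.00,8.68],[0.0,26.9,0.0],g] norm 19.9 cm 26.9 deg
[[-19.22,-0.00,10.54],[-0.0,29.9,0.0],g] norm 21.9 cm 29.9 deg
[[-20.35,-0.00,12.53],[-0.0,32.9,0.0],g] norm 23.9 cm 32.9 deg
[[-21.27,-0.00,14.62],[-0.0,35.9,0.0],g] norm 25.8 cm 35.9 deg
([np.float64(481.9059966909729), np.float64(311.690588978641), np.float64(256.67299227833354)], -71)
```

Request:
send_rows([
  [[0,0,0],[0,0,0],-1],
  [[0,0,0],[0,0,0],-1],
  [[0,0,0],[0,0,0],-1],
  [[-1.14,0,0.03],[0,1.5,0],-1],
  [[-2.28,0,0.1],[0,3,0],-1],
  [[-4.55,0,0.43],[0,6,0],-1],
  [[-6.76,0,1.0],[0,9,0],-1],
  [[-8.91,0,1.79],[0,12,0],-1],
  [[-10.96,0,2.79],[0,15,0],-1],
  [[-12.91,0,4.0],[0,18,0],-1],
  [[-14.73,0,5.39],[0,21,0],-1],
  [[-16.39,0,6.95],[0,24,0],-1],
])

```text
t: 4.05
ee_pos: [475.2, 219.9, 256.4]
eef_rot: [[0.511, -0.004, 0.86], [-0.86, -0.004, 0.511], [0.001, -1.0, -0.005]]
wrist_force: [-1.7, -2.9, 1.5]
gripper_width: 19.3
```

Run:
```python
from h import *
p=read_state()["ee_pos"];C=np.array([703,256.])
tg=[]
v0=np.array([571.9,69.8])-C
for k in range(9,13):
    a=-np.radians(69)*k/12;R=np.array([[np.cos(a),-np.sin(a)],[np.sin(a),np.cos(a)]])
    q=C+R@v0; tg.append(([q[0],q[1],p[2]],-35-3*k))
plan(*tg)
```

```text
t 4.05 TCP [475.2 219.9 256.4] xang -59.3 q [17. 11. 89. -0. 81. 77.] F [-1.75 -2.88  1.51] M [-0.58   0.448 -0.247] w 19.3
[[-2.02,-0.01,1.25],[0.3,2.7,0.1],g] norm 2.4 cm 2.7 deg
[[-3.99,-0.02,2.41],[0.3,5.7,0.1],g] norm 4.7 cm 5.7 deg
[[-5.84,-0.03,3.76],[0.3,8.7,0.1],g] norm 6.9 cm 8.7 deg
[[-7.53,-0.04,5.29],[0.3,11.7,0.1],g] norm 9.2 cm 11.7 deg
```

Request:
send_rows([
  [[-2.0,0,1.2],[0,3,0],-1],
  [[-4.0,0,2.4],[0,6,0],-1],
  [[-5.8,0,3.8],[0,9,0],-1],
  [[-7.0,0,4.7],[0,11,0],-1],
  [[-7.5,0,5.3],[0,12,0],-1],
  [[-7.5,0,5.3],[0,12,0],-1],
  [[-7.5,0,5.3],[0,12,0],0],
  [[-7.5,0,5.3],[0,12,0],0],
  [[-7.5,0,5.3],[0,12,0],0],
  [[-7.5,-2,5.3],[0,12,0],0],
  [[-7.5,-5,5.3],[0,12,0],0],
  [[-7.5,-9,5.3],[0,12,0],0],
])

```text
t: 5.05
ee_pos: [483.9, 311.3, 344.9]
eef_rot: [[0.323, -0.005, 0.946], [-0.946, -0.003, 0.323], [0.001, -1.0, -0.006]]
wrist_force: [0.7, 0.7, 0.1]
gripper_width: 46.6
```

Run:
```python
from h import *
plan()
for n in("top","scene"):
    d=snapshot(n);cv2.imwrite(f"pics/m_{n}.png",d["color"][:,:,::-1])
```

```text
t 5.05 TCP [483.9 311.3 344.9] xang -71.1 q [26. 14. 73. -0. 94. 97.] F [0.65 0.71 0.15] M [-0.005 -0.026  0.014] w 46.6
```

View pics/m_scene.png

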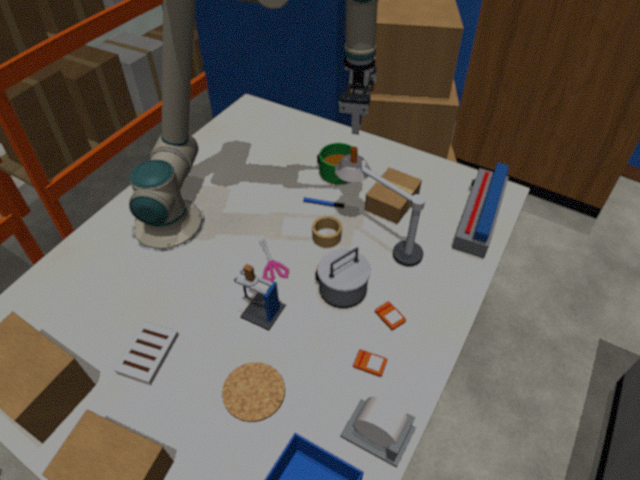

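View pics/m_top.png

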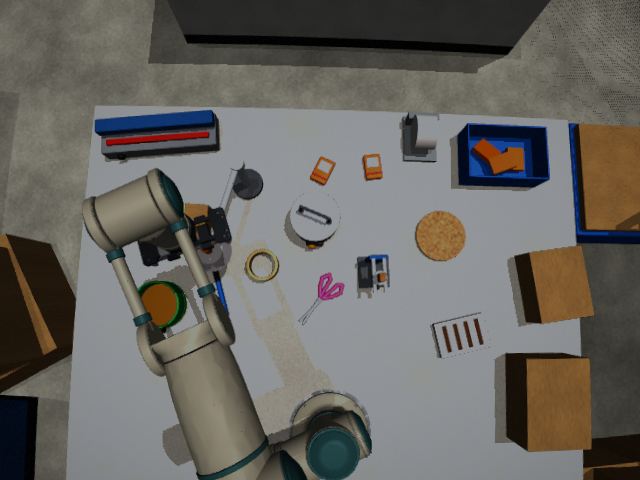

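The lamp head now stands out to the left: in the scene picture it's at (348,165), over the strip between the marker and the carton. The lid is fully visible, with the loop at (317,214) in top and (344,262) in scene. Next I'll measure the lid and stand.

Run:
```python
from h import *
import pickle
out={}
for n in("top","scene"):
    L=[snapshot(n) for _ in range(4)]; d=dict(L[0]); d["color"]=np.mean([l["color"].astype(float) for l in L],0).astype(np.uint8); out[n]=d
pickle.dump(out,open("two.pkl","wb"))
T,S=out["top"],out["scene"]
crop(T,280,185,350,255,8,"lt.png");crop(S,305,240,380,310,8,"ls.png")
crop(T,350,240,400,305,9,"stt.png");crop(S,225,255,295,335,7,"sts.png")
```

```text
(no output)
```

View pics/lt.png

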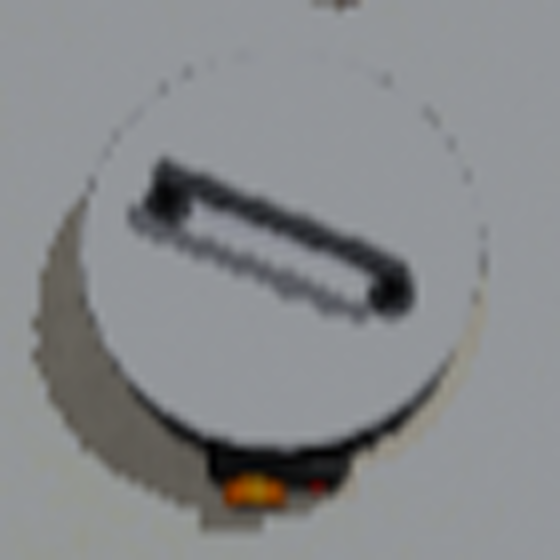

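View pics/ls.png

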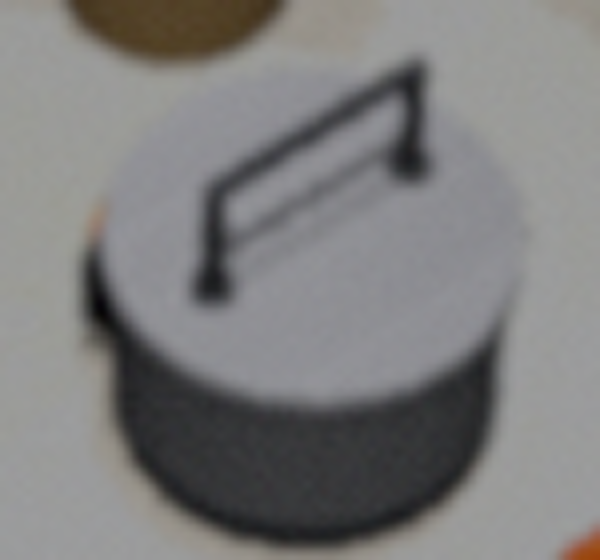

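View pics/stt.png

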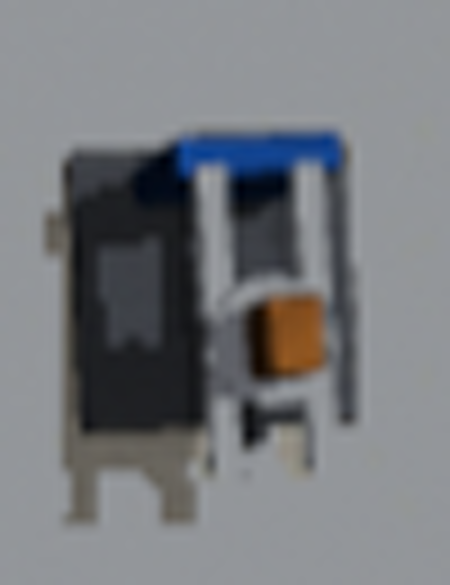

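View pics/sts.png

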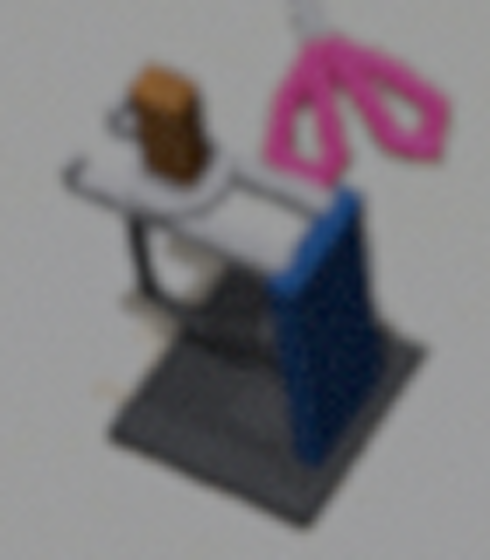

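Run:
```python
from h import *
import pickle
o=pickle.load(open("two.pkl","rb"));T,S=o["top"],o["scene"]
g=lambda u0,v0,k:(lambda x,y:[u0+(x+.5)/k-.5,v0+(y+.5)/k-.5])
lt=g(280,185,8);ls=g(305,240,8);stt=g(350,240,9);sts=g(225,255,7)
for nm,a,b in(("barL",lt(168,172),ls(413,75)),("barR",lt(400,273),ls(217,188)),("footL",lt(165,197),ls(408,165)),("footR",lt(390,297),ls(212,290)),
 ("grip",stt(298,333),sts(165,82)),("postL far",stt(180,140),sts(350,193)),("postR far",stt(345,135),sts(285,290)),):
    p,r=tri([(T,a),(S,b)]);print(nm,p.round(1),r.round(2))
print("bar T z140",back(T,[lt(168,172),lt(400,273)],140).round(1).tolist(),"S",back(S,[ls(413,75),ls(217,188)],140).round(1).tolist())
print("grip T/S z178",back(T,stt(298,333),178).round(1),back(S,sts(165,82),178).round(1))
# prong edges top view at z 125: left prong left edge x~195->207, etc
for n,a,b in(("LpL",(197,180),(212,440)),("LpR",(228,180),(240,300)),("RpL",(297,180),(300,290)),("RpR",(328,180),(338,420))):
    P=back(T,[stt(*a),stt(*b)],125);print(n,P.round(1).tolist(),np.degrees(np.arctan2(P[1,1]-P[0,1],P[1,0]-P[0,0])).round(1))
print("base",back(T,[stt(68,155),stt(85,432)],5).round(1).tolist(),back(S,[sts(115,437),sts(308,527),sts(428,348)],0).round(1).tolist())
# circle fit of lid
def cf(P,r=None):
    f=least_squares(lambda p:np.hypot(*(P[:,:2]-p[:2]).T)-p[2],[590,50,70]);return f.x.round(1),f.fun.round(1)
P=back(T,[lt(85,210),lt(120,380),lt(190,430),lt(290,450),lt(385,420),lt(450,350),lt(485,270),lt(470,180),lt(430,110),lt(380,75),lt(250,55),lt(185,72),lt(120,130)],90);print(cf(P))
P=back(S,[ls(102,225),ls(130,310),ls(200,370),ls(300,408),ls(400,398),ls(490,335),ls(523,240)],90);print(cf(P))
```

```text
barL [612.6  93.7 134.5] [ 0.35  0.52  0.6  -0.11]
barR [581.1  16.7 138.1] [-0.05 -0.08 -0.09  0.01]
footL [612.8  95.6  87.4] [ 0.42  0.63  0.71 -0.13]
footR [580.8  17.4  85.4] [ 0.19  0.27  0.31 -0.05]
grip [ 427.7 -120.3  176.1] [ 0.1   0.13  0.15 -0.01]
postL far [485.  -94.7 122.5] [ 0.69  0.88  1.03 -0.12]
postR far [ 488.7 -142.8  124. ] [ 0.32  0.4   0.46 -0.05]
bar T z140 [[612.9, 94.5, 140.0], [580.6, 16.6, 140.0]] S [[613.4, 88.1, 140.0], [582.0, 15.5, 140.0]]
grip T/S z178 [[ 428.  -119.8  178. ]] [[ 428.6 -121.7  178. ]]
LpL [[475.3, -97.6, 125.0], [398.7, -102.5, 125.0]] -176.3
LpR [[475.5, -106.9, 125.0], [440.0, -110.6, 125.0]] -174.0
RpL [[475.9, -127.5, 125.0], [443.3, -128.4, 125.0]] -178.3
RpR [[476.1, -136.7, 125.0], [405.2, -139.8, 125.0]] -177.5
base [[493.0, -70.9, 5.0], [403.4, -77.3, 5.0]] [[410.5, -164.9, 0.0], [495.9, -160.4, 0.0], [490.6, -70.5, 0.0]]
(array([596.9,  56.2,  70.2]), array([-1.2,  1.7,  0.4,  0.1, -0.5, -1.9,  0.9, -0.1,  1.3,  0.4, -0.9,
        0.5, -0.6]))
(array([600.3,  49.9,  68.5]), array([ 1.4, -0.9, -2.1,  1.1,  1.5, -0.4, -0.6]))
```

Run:
```python
from h import *
plan(([428,-120.3,270],-86.5),([428,-120.3,158],-86.5))
```

```text
t 5.55 TCP [484.4 312.1 345.2] xang -71.1 q [26. 14. 73. -0. 94. 97.] F [-0.48  0.28 -0.54] M [-0.06  -0.096 -0.035] w 46.8
[[39.08,7.59,-19.33],[0.1,15.4,0.0],g] norm 44.3 cm 15.4 deg
[[39.07,18.79,-19.30],[0.1,15.4,0.0],g] norm 47.5 cm 15.4 deg
```

Request:
send_rows([
  [[3.3,0,-1.6],[0,1,0],0],
  [[7,0,-3.4],[0,3,0],0],
  [[10.7,0.5,-5.3],[0,5,0],0],
  [[14.4,1,-7.1],[0,7,0],0],
  [[18,2,-8.9],[0,9,0],0],
  [[21.6,3,-10.7],[0,11,0],0],
  [[25.2,4,-12.5],[0,13,0],0],
  [[28.8,5,-14.2],[0,15,0],0],
  [[32.4,6,-16],[0,15.4,0],0],
  [[36,7,-17.8],[0,15.4,0],0],
  [[38.2,7.6,-18.9],[0,15.4,0],0],
  [[39.1,7.6,-19.3],[0,15.4,0],0],
])

```text
t: 6.55
ee_pos: [427.2, -122.8, 268.7]
eef_rot: [[0.057, -0.004, 0.998], [-0.998, 0.0, 0.057], [-0.0, -1.0, -0.004]]
wrist_force: [0.8, 0.2, -1.0]
gripper_width: 46.8
```

Run:
```python
from h import *
plan(([428,-120.3,270],-86.5),([428,-120.3,158],-86.5))
```

```text
t 6.55 TCP [ 427.2 -122.8  268.7] xang -86.7 q [-25.   3.  96.  -0.  81.  62.] F [ 0.79  0.23 -0.98] M [ 0.042  0.012 -0.054] w 46.8
[[-0.25,-0.13,0.09],[0.2,-0.2,-0.0],g] norm 0.3 cm 0.3 deg
[[-0.24,11.07,0.13],[0.2,-0.2,-0.0],g] norm 11.1 cm 0.3 deg
```

Request:
send_rows([
  [[0,0,0],[0,0,0],0],
  [[0,0,0],[0,0,0],0],
])

```text
t: 6.72
ee_pos: [429.1, -119.5, 270.6]
eef_rot: [[0.06, 0.0, 0.998], [-0.998, 0.001, 0.06], [-0.001, -1.0, 0.0]]
wrist_force: [1.0, -0.1, -0.2]
gripper_width: 47.0
```

Run:
```python
from h import *
plan(([428,-120.3,158],-86.5))
```

```text
t 6.72 TCP [ 429.1 -119.5  270.6] xang -86.5 q [-25.   3.  96.   0.  81.  62.] F [ 0.95 -0.13 -0.18] M [ 0.04  -0.029 -0.044] w 47.0
[[0.08,11.26,-0.12],[-0.0,-0.0,-0.1],g] norm 11.3 cm 0.1 deg
```

Request:
send_rows([
  [[0.1,1.5,-0.1],[0,0,0],0],
  [[0.1,4,-0.1],[0,0,0],0],
  [[0.1,7,-0.1],[0,0,0],0],
  [[0.1,9.5,-0.1],[0,0,0],0],
  [[0.1,11,-0.1],[0,0,0],0],
  [[0.1,11.3,-0.1],[0,0,0],0],
  [[0.1,11.3,-0.1],[0,0,0],0],
])

```text
t: 7.3
ee_pos: [428.0, -119.4, 157.2]
eef_rot: [[0.064, -0.001, 0.998], [-0.998, 0.001, 0.064], [-0.001, -1.0, -0.001]]
wrist_force: [0.3, 0.2, -0.0]
gripper_width: 47.1
```

Run:
```python
from h import *
plan()
T=snapshot("top");S=snapshot("scene")
crop(T,350,240,400,305,9,"g1t.png");crop(S,215,235,295,315,7,"g1s.png")
```

```text
t 7.30 TCP [ 428.  -119.4  157.2] xang -86.4 q [-25.   8. 108.   0.  65.  62.] F [ 0.28  0.24 -0.02] M [ 0.033 -0.    -0.022] w 47.1
```

View pics/g1s.png

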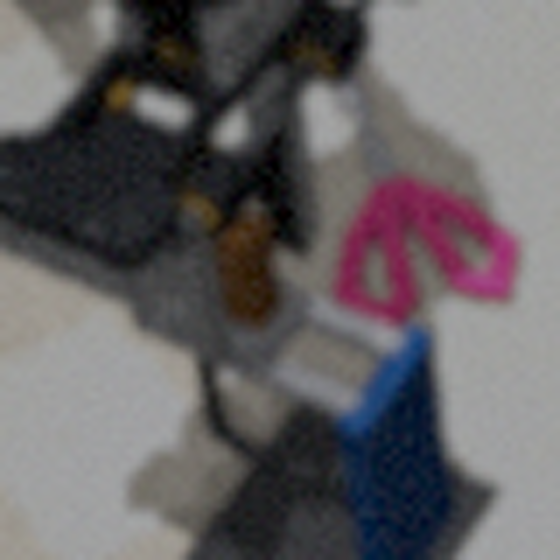

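The wooden grip, at about (250,272) in the scene picture, sits between the two fingers. Closing on it now.

Request:
send_rows([
  [[0,0,0],[0,0,0],-1],
  [[0,0,0],[0,0,0],-1],
  [[0,0,0],[0,0,0],-1],
  [[0,0,0],[0,0,0],-1],
  [[0,0,0],[0,0,0],-1],
  [[0,0,0],[0,0,0],-1],
  [[0,0,0],[0,0,0],-1],
])

```text
t: 7.98
ee_pos: [428.1, -121.2, 157.9]
eef_rot: [[0.061, 0.0, 0.998], [-0.998, -0.0, 0.061], [0.0, -1.0, 0.0]]
wrist_force: [-0.8, 0.8, 4.0]
gripper_width: 15.9
```

Run:
```python
from h import *
plan()
```

```text
t 7.98 TCP [ 428.1 -121.2  157.9] xang -86.5 q [-25.   8. 108.   0.  65.  62.] F [-0.78  0.82  3.97] M [0.137 0.082 0.004] w 15.9
```

Request:
send_rows([
  [[0,-0.5,0],[0,0,0],-1],
  [[0,-1.2,0],[0,0,0],-1],
  [[0,-1.8,0],[0,0,0],-1],
  [[0,-1.8,-0.5],[0,0,0],-1],
  [[0,-1.8,-2],[0,0,0],-1],
  [[0,-1.8,-4.5],[0,0,0],-1],
  [[0,-1.8,-7],[0,0,0],-1],
  [[0,-1.8,-9.5],[0,0,0],-1],
  [[0,-1.8,-11],[0,0,0],-1],
  [[0,-3,-11],[0,0,0],-1],
  [[0,-6,-11],[0,0,0],-1],
  [[0,-8,-11],[0,0,0],-1],
])

```text
t: 8.98
ee_pos: [317.5, -127.8, 239.0]
eef_rot: [[0.061, 0.0, 0.998], [-0.998, -0.001, 0.061], [0.001, -1.0, 0.0]]
wrist_force: [0.4, -0.9, -1.9]
gripper_width: 15.8
```

Run:
```python
from h import *
plan()
T=snapshot("top");S=snapshot("scene")
crop(S,130,185,330,345,4,"g2s.png")
p=read_state();b=p["ee_pos"]; 
print(proj(S,[b+np.array(p["eef_rot"])@[0,32.9,0],b+np.array(p["eef_rot"])@[0,120.9,0]]))
```

```text
t 8.98 TCP [ 317.5 -127.8  239. ] xang -86.5 q [-34.  -6. 109.  -0.  77.  53.] F [ 0.43 -0.93 -1.92] M [ 0.035 -0.089 -0.045] w 15.8
[[208.93608475 243.22180407]
 [215.03797426 266.27249536]]
```

View pics/g2s.png

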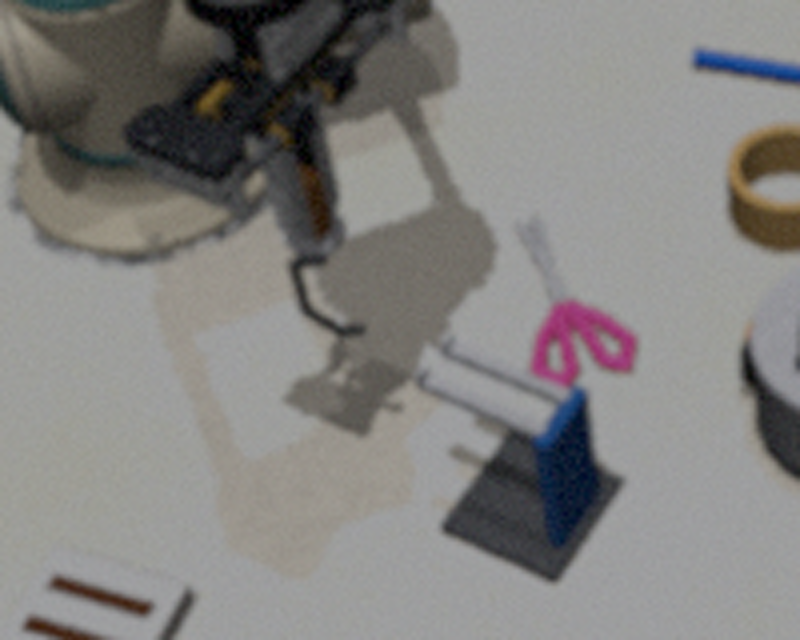

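Run:
```python
from h import *
plan(([350,-110,300],-90),([542.2,77.3,300],-112.8),([542.2,77.3,239],-112.8))
```

```text
t 9.08 TCP [ 319.7 -129.1  240.5] xang -86.5 q [-34.  -6. 109.  -0.  76.  53.] F [ 0.81 -0.56 -2.14] M [-0.003 -0.061 -0.026] w 15.6
[[-1.70,-5.94,3.17],[-0.3,3.5,0.3],g] norm 6.9 cm 3.5 deg
[[-19.22,-5.91,23.50],[-0.4,26.3,0.2],g] norm 30.9 cm 26.3 deg
[[-19.25,0.19,23.46],[-0.4,26.3,0.2],g] norm 30.3 cm 26.3 deg
```

Request:
send_rows([
  [[0,-2.5,0],[0,0,0],-1],
  [[-0.3,-5.5,0.5],[0,1,0],-1],
  [[-2,-6,2.5],[0,4,0],-1],
  [[-4.3,-6,5.2],[0,7,0],-1],
  [[-6.7,-6,8.1],[0,10,0],-1],
  [[-9.1,-6,11.1],[0,13,0],-1],
  [[-11.5,-6,14],[0,16,0],-1],
  [[-13.9,-6,17],[0,20,0],-1],
  [[-16.3,-6,19.9],[0,23.5,0],-1],
  [[-18.3,-6,22.3],[0,26.3,0],-1],
  [[-19.2,-6,23.5],[0,26.3,0],-1],
  [[-19.2,-6,23.5],[0,26.3,0],-1],
])

```text
t: 10.08
ee_pos: [542.7, 80.5, 294.8]
eef_rot: [[-0.384, -0.002, 0.923], [-0.923, 0.001, -0.384], [0.0, -1.0, -0.003]]
wrist_force: [0.9, 0.8, -3.1]
gripper_width: 16.3
```

Run:
```python
from h import *
plan(([542.2,77.3,239],-112.8))
T=snapshot("top");S=snapshot("scene")
crop(S,250,150,430,310,4,"g3s.png")
crop(T,250,150,430,310,4,"g3t.png")
```

```text
t 10.08 TCP [542.7  80.5 294.8] xang -112.6 q [  1.  12.  82.   0.  86. 114.] F [ 0.89  0.77 -3.14] M [0.063 0.01  0.023] w 16.3
[[0.32,5.58,0.10],[0.2,0.2,0.0],g] norm 5.6 cm 0.3 deg
```

View pics/g3s.png

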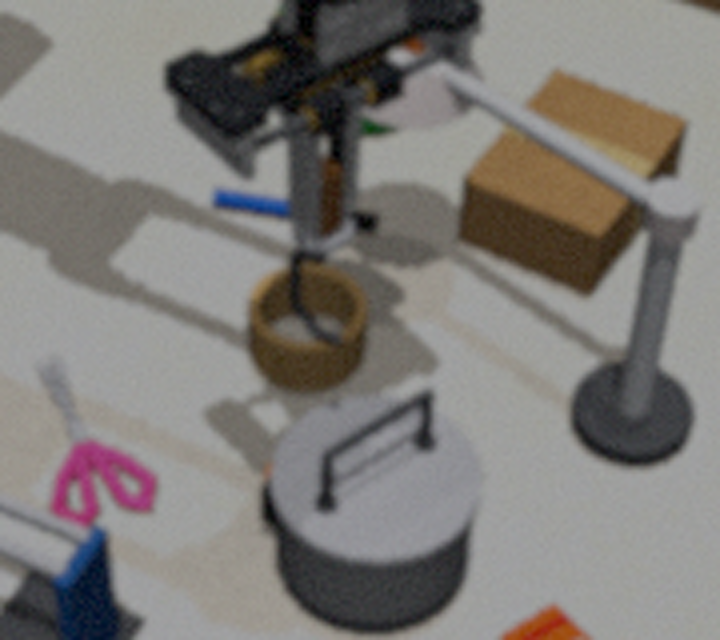

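View pics/g3t.png

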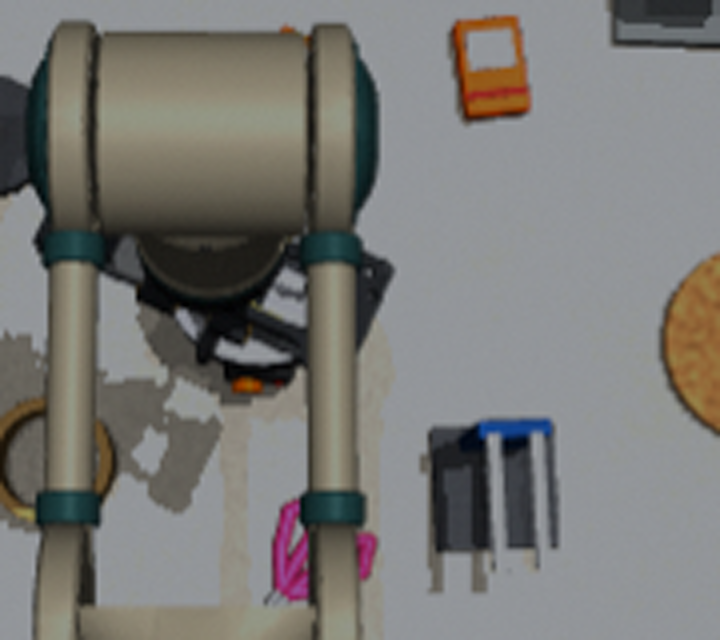

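Request:
send_rows([
  [[0,0,0],[0,0,0],-1],
  [[0.1,1,0.1],[0,0,0],-1],
  [[0.1,2.5,0.1],[0,0,0],-1],
  [[0.1,4,0.1],[0,0,0],-1],
  [[0.1,5.2,0.1],[0,0,0],-1],
  [[0.1,5.6,0.1],[0,0,0],-1],
  [[0.1,5.6,0.1],[0,0,0],-1],
])

```text
t: 10.77
ee_pos: [540.0, 76.1, 240.3]
eef_rot: [[-0.388, -0.003, 0.922], [-0.922, -0.0, -0.388], [0.001, -1.0, -0.003]]
wrist_force: [0.8, -0.7, -1.4]
gripper_width: 15.9
```

Run:
```python
from h import *
plan(([542.2,77.3,239],-112.8),([597.5,54,239],-112.8))
S=snapshot("scene")
s=read_state();b=s["ee_pos"];R=np.array(s["eef_rot"])
off=lambda x,y,z:b+R@np.array([-y,32.9-z,x])  # lifter coords -> world (tool x=-lifter y, y=-z, z=x)
P=[off(0,0,-88),off(-26,0,-84),off(21,0,-77),off(0,0,0),[581.3,16.2,140],[613,92.5,140],[597.5,54,140]]
print(proj(S,P).round(1).tolist())
crop(S,290,210,390,300,8,"g4s.png",proj(S,P))
```

```text
t 10.77 TCP [540.   76.1 240.3] xang -112.8 q [  1.  13.  88.  -0.  79. 114.] F [ 0.8  -0.69 -1.37] M [ 0.021 -0.022 -0.037] w 15.9
[[-0.20,0.13,0.15],[0.1,-0.0,0.1],g] norm 0.3 cm 0.2 deg
[[-0.20,0.11,6.16],[0.1,-0.0,0.1],g] norm 6.2 cm 0.2 deg
[[329.3, 246.4], [323.3, 239.5], [334.2, 248.4], [329.6, 223.1], [331.6, 262.8], [356.8, 247.8], [344.4, 255.3]]
```

View pics/g4s.png

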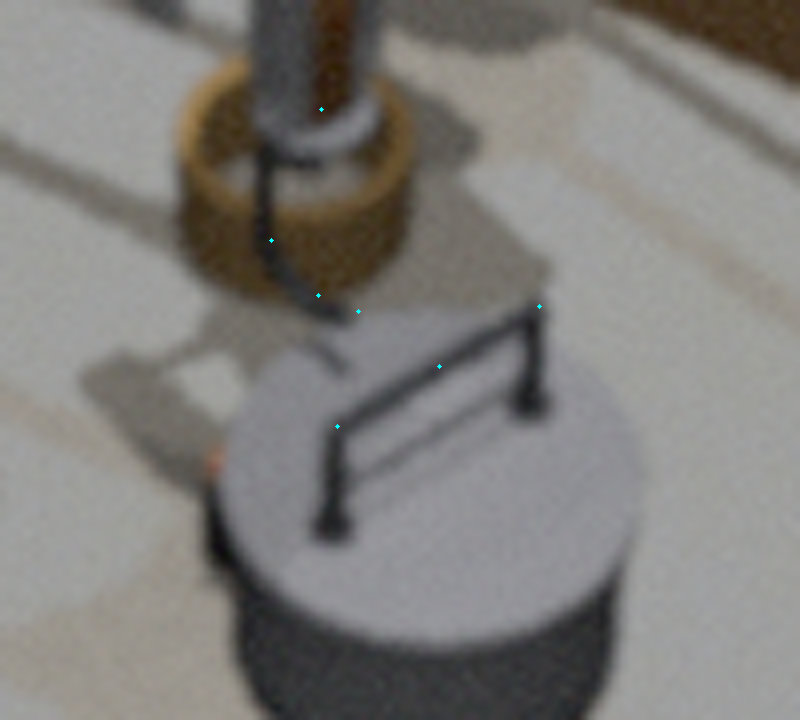

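Request:
send_rows([
  [[-0.2,0,0.3],[0,0,0],-1],
  [[-0.2,0,1],[0,0,0],-1],
  [[-0.2,0,2],[0,0,0],-1],
  [[-0.2,0,3],[0,0,0],-1],
  [[-0.2,0,4],[0,0,0],-1],
  [[-0.2,0,5],[0,0,0],-1],
  [[-0.2,0,5.8],[0,0,0],-1],
  [[-0.2,0,6.1],[0,0,0],-1],
  [[-0.2,0,6.1],[0,0,0],-1],
])

```text
t: 11.57
ee_pos: [599.4, 54.6, 241.1]
eef_rot: [[-0.388, -0.0, 0.922], [-0.922, -0.0, -0.388], [0.0, -1.0, -0.0]]
wrist_force: [-0.4, -0.5, -1.6]
gripper_width: 15.8
```

Run:
```python
from h import *
plan(([597.5,54,239],-112.8))
S=snapshot("scene")
crop(S,290,210,390,300,8,"g5s.png")
```

```text
t 11.57 TCP [599.4  54.6 241.1] xang -112.8 q [ -1.  18.  81.  -0.  81. 111.] F [-0.42 -0.52 -1.61] M [ 0.058 -0.017  0.041] w 15.8
[[0.13,0.21,-0.15],[0.0,-0.0,0.0],g] norm 0.3 cm 0.0 deg
```

View pics/g5s.png

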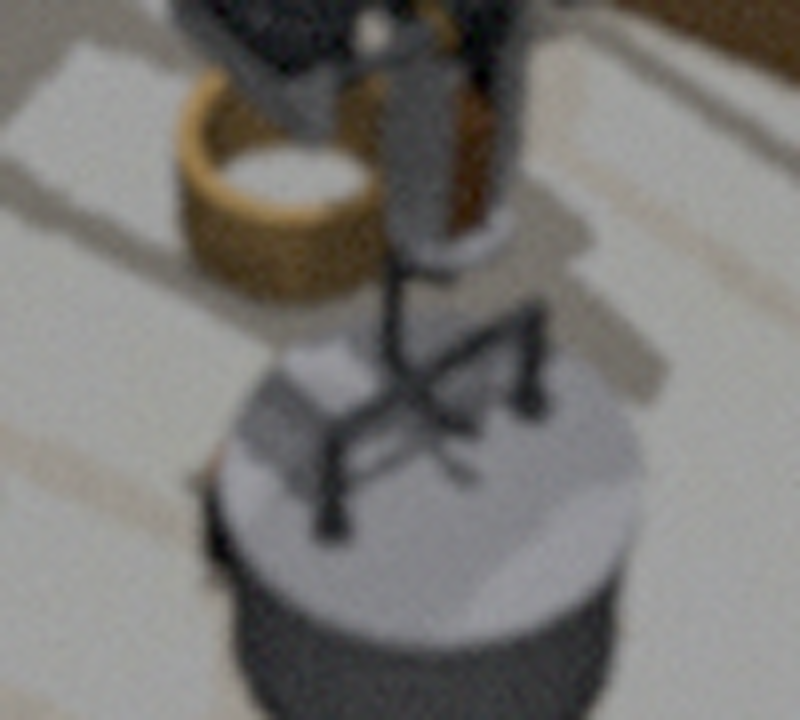

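Request:
send_rows([
  [[0,-0.3,-0.1],[0,0,0],-1],
  [[0,-0.8,-0.1],[0,0,0],-1],
  [[0,-1.0,-0.1],[0,0,0],-1],
  [[0,-1.0,-0.1],[0,0,0],-1],
])

```text
t: 11.95
ee_pos: [597.8, 55.7, 252.9]
eef_rot: [[-0.387, 0.002, 0.922], [-0.922, -0.0, -0.387], [-0.001, -1.0, 0.002]]
wrist_force: [-0.4, -0.7, -1.7]
gripper_width: 15.6
```

```bash
cat >> h.py <<'E'
import pickle
def favg(n=6,save=None):
    F=[];M=[];I=[]
    for _ in range(n):
        d=snapshot("scene");s=read_state();F.append(s["wrist_force"]);M.append(s["torque"]);I.append(d["color"].astype(float))
    d["color"]=np.clip(np.mean(I,0)+.5,0,255).astype(np.uint8)
    print("t %.2f TCP %s F %s +- %s M %s"%(s["t"],np.round(s["ee_pos"],1),np.mean(F,0).round(2),np.std(F,0).round(2),np.mean(M,0).round(3)))
    if save: pickle.dump(d,open(save,"wb"))
    return d
E
python3 - <<'E'
from h import *
d=favg(6,"f0.pkl");crop(d,290,210,390,300,8,"f0.png")
E
```

```text
t 12.25 TCP [597.4  55.5 251.5] F [ 0.07  0.3  -1.81] +- [0.3  0.34 0.35] M [ 0.062  0.002 -0.03 ]
```

Request:
send_rows([
  [[0,-0.2,0],[0,0,0],-1],
  [[0,-0.4,0],[0,0,0],-1],
  [[0,-0.6,0],[0,0,0],-1],
  [[0,-0.7,0],[0,0,0],-1],
  [[0,-0.8,0],[0,0,0],-1],
  [[0,-0.8,0],[0,0,0],-1],
])

```text
t: 12.75
ee_pos: [597.5, 55.6, 259.3]
eef_rot: [[-0.387, -0.001, 0.922], [-0.922, 0.0, -0.387], [0.0, -1.0, -0.001]]
wrist_force: [-0.1, 0.3, -5.1]
gripper_width: 16.2
```

Run:
```python
from h import *
d=favg(6,"f1.pkl");crop(d,290,210,390,300,8,"f1.png")
```

```text
t 13.05 TCP [597.5  55.5 259.4] F [-0.06  0.17 -5.63] +- [0.35 0.86 0.61] M [ 0.14  -0.045  0.009]
```

View pics/f1.png

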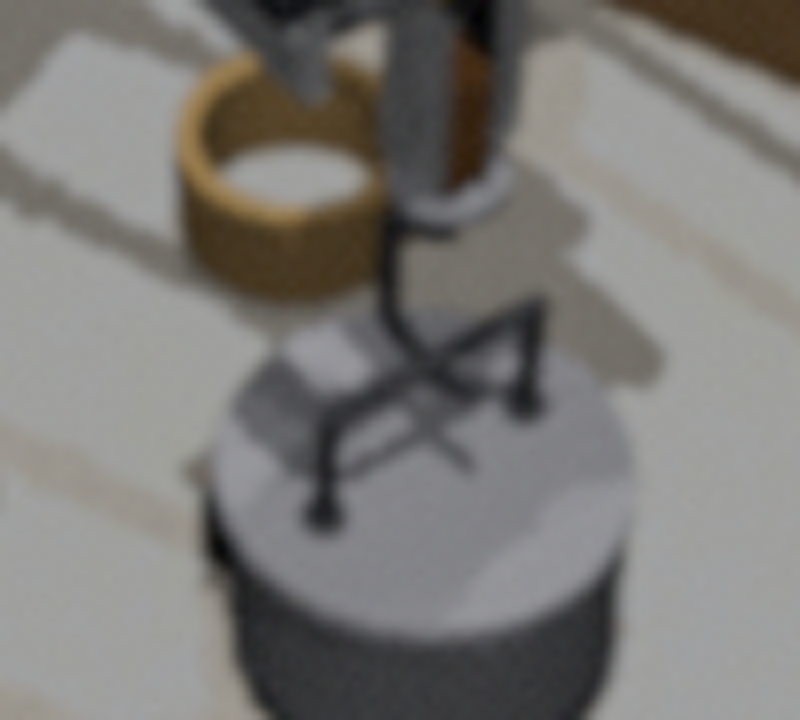

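```bash
cat >> h.py <<'E'
LC=np.array([597.5,54,80.]);LY=67.2
def lidpts():
    # lid-frame points: bar ends, feet
    return np.array([[0,42,60],[0,-42,60],[0,42,13],[0,-42,13.],[0,25,60],[0,-25,60]])
RL=Ro.from_euler('z',LY-90,degrees=True).as_matrix()
def track(d0,d1,win=9):
    P=lidpts()@RL.T+LC; a=proj(d0,P).astype(np.float32).reshape(-1,1,2)
    g0=cv2.cvtColor(d0["color"],7);g1=cv2.cvtColor(d1["color"],7)
    b,st,er=cv2.calcOpticalFlowPyrLK(g0,g1,a,None,winSize=(win,win),maxLevel=2,criteria=(3,50,0.001))
    return a[:,0],b[:,0],st[:,0]
def pose(d1,b,hookdz,idx=range(4),d0=None,a=None):
    # unknown: dx,dy,dz, tilt about lid x (rx), tilt about lid y (ry), yaw
    Q=lidpts()[list(idx)]
    base=proj(d1,Q@RL.T+LC)
    def f(p):
        R=RL@Ro.from_rotvec([p[3],p[4],p[5]]).as_matrix()
        uv=proj(d1,Q@R.T+LC+p[:3])
        r=((uv-base)-(b[list(idx)]-a[list(idx)])).ravel()/0.1
        return np.r_[r,p[:2]/5,(p[2]-hookdz)/2,p[3]/.1,p[4]/.02,p[5]/.05]
    r=least_squares(f,np.zeros(6),x_scale=[1,1,1,.01,.01,.01]);return r.x,r.fun[:2*len(Q)]*.1
E
python3 - <<'E'
from h import *
d0=pickle.load(open("f0.pkl","rb"));d1=pickle.load(open("f1.pkl","rb"))
for w in(7,11,15):
    a,b,st=track(d0,d1,w);print(w,(b-a).round(2).tolist(),st)
    x,r=pose(d1,b,2,a=a);print(x.round(3),r.round(2))
E
```

```text
7 [[-0.09000000357627869, -0.4399999976158142], [-0.36000001430511475, -1.1699999570846558], [-0.5600000023841858, -0.029999999329447746], [-1.0700000524520874, -1.4500000476837158], [0.05000000074505806, -0.7799999713897705], [-0.17000000178813934, -1.149999976158142]] [1 1 1 1 1 1]
[-2.696 -0.455  1.741 -0.029  0.016 -0.021] [ 0.06  0.16 -0.07 -0.19 -0.05 -0.18  0.06  0.2 ]
11 [[-0.07000000029802322, -0.5600000023841858], [-0.4699999988079071, -1.0499999523162842], [-0.46000000834465027, -0.10000000149011612], [-1.0700000524520874, -1.4299999475479126], [-0.12999999523162842, -0.6600000262260437], [0.03999999910593033, -1.2699999809265137]] [1 1 1 1 1 1]
[-2.326 -0.614  2.379 -0.021  0.015 -0.024] [ 0.03  0.23 -0.06 -0.22 -0.04 -0.22  0.08  0.21]
15 [[-0.10999999940395355, -0.6399999856948853], [-0.4000000059604645, -1.1399999856948853], [-0.41999998688697815, -0.3199999928474426], [-0.9900000095367432, -1.4500000476837158], [-0.11999999731779099, -0.6600000262260437], [-0.07000000029802322, -1.2699999809265137]] [1 1 1 1 1 1]
[-2.442 -0.069  2.229 -0.018  0.015 -0.021] [ 0.05  0.16 -0.08 -0.17 -0.06 -0.16  0.09  0.17]
```

Request:
send_rows([
  [[0,0.1,0],[0,0,0],-1],
  [[0,0.25,0],[0,0,0],-1],
  [[0,0.45,0],[0,0,0],-1],
  [[0,0.65,0],[0,0,0],-1],
  [[-0.3,0.65,0],[0,0,0],-1],
  [[-0.7,0.65,0],[0,0,0],-1],
  [[-0.9,0.65,0],[0,0,0],-1],
  [[-0.9,0.6,0],[0,0,0],-1],
  [[-0.9,0.35,0],[0,0,0],-1],
  [[-0.9,0.15,0],[0,0,0],-1],
  [[-0.9,0,0],[0,0,0],-1],
  [[-0.9,0,0],[0,0,0],-1],
])

```text
t: 14.05
ee_pos: [600.8, 63.7, 259.3]
eef_rot: [[-0.387, -0.001, 0.922], [-0.922, -0.0, -0.387], [0.001, -1.0, -0.001]]
wrist_force: [0.3, -0.1, -5.3]
gripper_width: 16.0
```

Run:
```python
from h import *
d0=pickle.load(open("f0.pkl","rb"))
d1=favg(6,"f2.pkl");crop(d1,290,210,390,300,8,"f2.png")
for w in(7,11,15):
    a,b,st=track(d0,d1,w);print(w,(b-a).round(2).tolist(),st)
    x,r=pose(d1,b,2.5,a=a);print(x.round(3),r.round(2))
```

```text
t 14.35 TCP [600.9  63.7 259.3] F [-0.07 -0.56 -5.76] +- [0.66 0.57 0.46] M [-0.004  0.027  0.01 ]
7 [[-0.47999998927116394, -0.3499999940395355], [0.5899999737739563, -2.259999990463257], [-1.1200000047683716, -0.0], [-1.409999966621399, -1.2799999713897705], [-0.029999999329447746, -0.8100000023841858], [1.899999976158142, -2.450000047683716]] [1 1 1 1 1 1]
[-3.339 -2.695  2.767 -0.087  0.007  0.013] [ 0.29 -0.11 -0.31  0.11 -0.32  0.14  0.35 -0.14]
11 [[-0.2800000011920929, -0.699999988079071], [0.6399999856948853, -2.25], [-0.9900000095367432, -0.009999999776482582], [-1.2200000286102295, -1.6399999856948853], [-0.47999998927116394, -0.2800000011920929], [2.259999990463257, -2.6600000858306885]] [1 1 1 1 1 1]
[-3.257 -1.933  2.831 -0.084  0.007  0.011] [ 0.24  0.07 -0.27 -0.06 -0.26 -0.05  0.3   0.04]
15 [[-0.07999999821186066, -0.8199999928474426], [1.090000033378601, -2.4000000953674316], [-0.8299999833106995, -0.05000000074505806], [-0.949999988079071, -1.899999976158142], [-0.5, -0.6299999952316284], [2.2699999809265137, -2.7699999809265137]] [1 1 1 1 1 1]
[-3.284 -0.941  2.254 -0.092  0.01   0.015] [ 0.3   0.09 -0.3  -0.11 -0.3  -0.1   0.3   0.12]
```

View pics/f2.png

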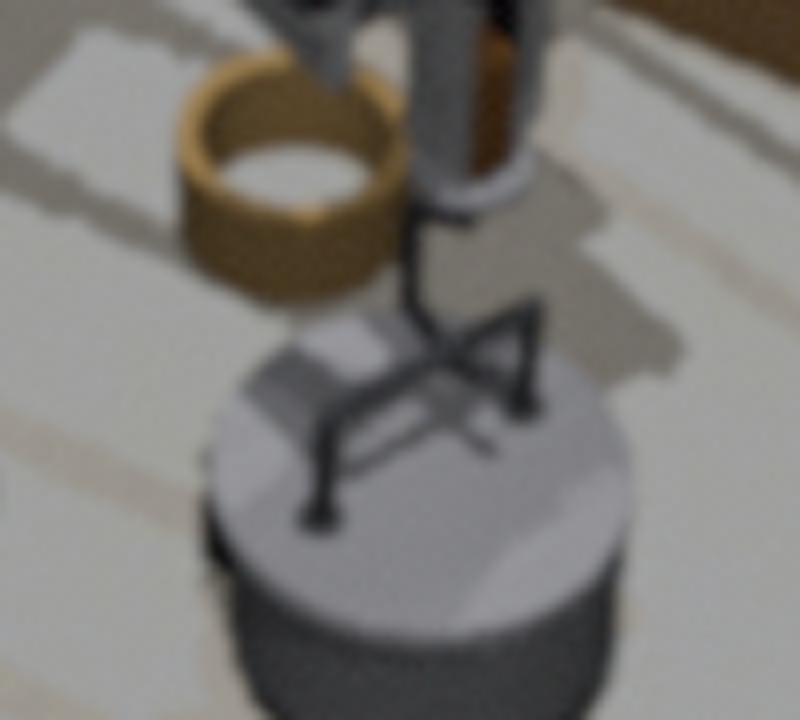

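Request:
send_rows([
  [[0,0.1,0],[0,0,0],-1],
  [[0,0.25,0],[0,0,0],-1],
  [[0,0.45,0],[0,0,0],-1],
  [[0,0.65,0],[0,0,0],-1],
  [[-0.2,0.65,0],[0,0,0],-1],
  [[-0.5,0.65,0],[0,0,0],-1],
  [[-0.5,0.65,0],[0,0,0],-1],
  [[-0.5,0.45,0],[0,0,0],-1],
  [[-0.5,0.25,0],[0,0,0],-1],
  [[-0.5,0.1,0],[0,0,0],-1],
  [[-0.5,-0.05,0],[0,0,0],-1],
  [[-0.5,-0.2,0],[0,0,0],-1],
])

```text
t: 15.35
ee_pos: [602.6, 68.3, 261.0]
eef_rot: [[-0.387, -0.002, 0.922], [-0.922, -0.0, -0.387], [0.001, -1.0, -0.001]]
wrist_force: [0.0, 1.2, -5.8]
gripper_width: 16.0
```

Run:
```python
from h import *
d0=pickle.load(open("f0.pkl","rb"))
d1=favg(10,"f3.pkl");crop(d1,290,210,390,300,8,"f3.png")
for w in(7,11):
    a,b,st=track(d0,d1,w);print(w,(b-a).round(2).tolist(),st)
```

```text
t 15.85 TCP [603.   68.4 261.5] F [-0.11  0.03 -6.1 ] +- [0.48 0.38 0.61] M [ 0.05  -0.017  0.006]
7 [[-0.550000011920929, -1.2799999713897705], [1.4500000476837158, -3.0299999713897705], [-0.8600000143051147, -0.8799999952316284], [-0.949999988079071, -1.2999999523162842], [-0.5600000023841858, -1.090000033378601], [3.880000114440918, -3.7699999809265137]] [1 1 1 1 1 1]
11 [[-0.3499999940395355, -1.4800000190734863], [1.4700000286102295, -2.9800000190734863], [-0.8399999737739563, -0.5699999928474426], [-0.7900000214576721, -1.7799999713897705], [-0.7699999809265137, -0.8199999928474426], [4.03000020980835, -3.8499999046325684]] [1 1 1 1 1 1]
```

View pics/f3.png

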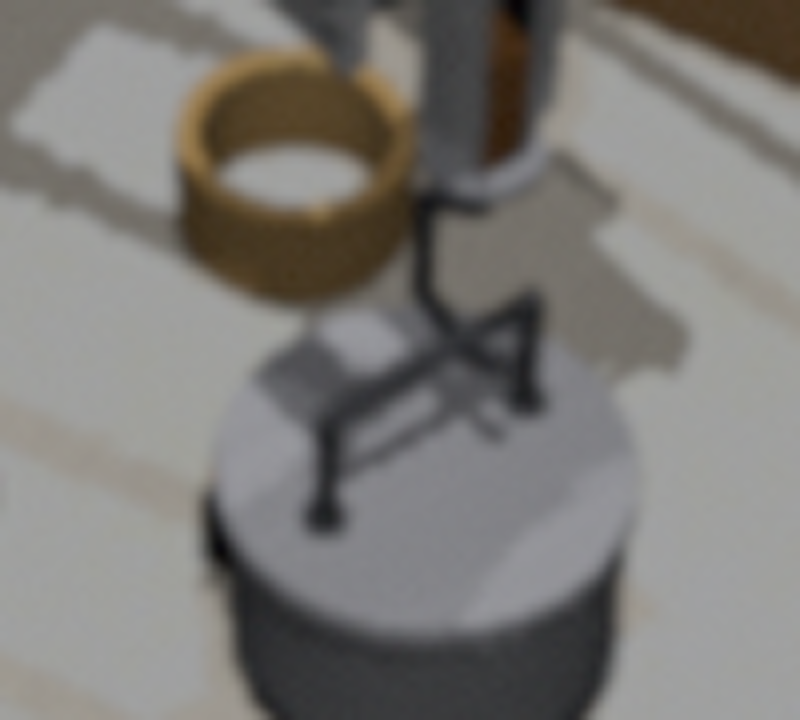

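Request:
send_rows([
  [[0,-0.1,0],[0,0,0],-1],
  [[0,-0.25,0],[0,0,0],-1],
  [[0,-0.45,0],[0,0,0],-1],
  [[0,-0.65,0],[0,0,0],-1],
  [[0,-0.85,0],[0,0,0],-1],
  [[0,-0.95,0],[0,0,0],-1],
  [[0,-1,0],[0,0,0],-1],
  [[0,-1,0],[0,0,0],-1],
])

```text
t: 16.52
ee_pos: [603.1, 68.4, 271.8]
eef_rot: [[-0.387, 0.0, 0.922], [-0.922, -0.0, -0.387], [-0.0, -1.0, 0.0]]
wrist_force: [-0.2, -0.4, -6.7]
gripper_width: 15.5
```

Run:
```python
from h import *
d0=pickle.load(open("f0.pkl","rb"));d3=pickle.load(open("f3.pkl","rb"))
d1=favg(10,"f4.pkl");crop(d1,290,210,390,300,8,"f4.png")
# track feet from f0 & all from f3 using initial guess shift
print("expected px per mm raise", (proj(d1,LC+[0,0,11])-proj(d1,LC+[0,0,10])).round(3))
P=lidpts()@RL.T+LC
g0=cv2.cvtColor(d3["color"],7);g1=cv2.cvtColor(d1["color"],7)
a=(proj(d3,P)+[-.6,-1.1]).astype(np.float32).reshape(-1,1,2)
for w in (7,11,15):
    b,st,er=cv2.calcOpticalFlowPyrLK(g0,g1,a,None,winSize=(w,w),maxLevel=2,criteria=(3,50,.001));print(w,(b-a)[:,0].round(2).tolist())
```

```text
t 17.02 TCP [603.   68.4 271.5] F [-0.17  0.2  -6.19] +- [0.49 0.44 0.21] M [0.048 0.011 0.   ]
expected px per mm raise [[ 0.012 -0.24 ]]
7 [[0.1599999964237213, -2.549999952316284], [0.029999999329447746, -2.3399999141693115], [0.30000001192092896, -2.509999990463257], [0.10000000149011612, -2.380000114440918], [0.25999999046325684, -2.569999933242798], [0.23000000417232513, -2.609999895095825]]
11 [[0.2199999988079071, -2.5299999713897705], [-0.009999999776482582, -2.4100000858306885], [0.30000001192092896, -2.549999952316284], [0.09000000357627869, -2.3499999046325684], [0.23999999463558197, -2.5399999618530273], [0.10999999940395355, -2.549999952316284]]
15 [[0.23000000417232513, -2.5299999713897705], [0.03999999910593033, -2.4800000190734863], [0.3100000023841858, -2.5], [0.07000000029802322, -2.3299999237060547], [0.23000000417232513, -2.549999952316284], [0.03999999910593033, -2.4800000190734863]]
```

View pics/f4.png

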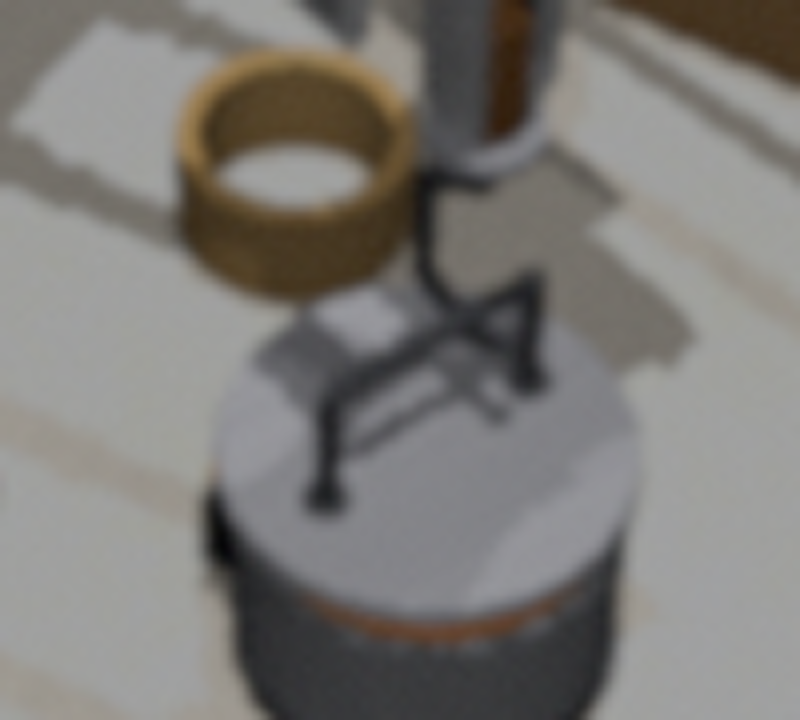

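Run:
```python
from h import *
d0=pickle.load(open("f0.pkl","rb"));d1=pickle.load(open("f4.pkl","rb"))
P=lidpts()[:4]@RL.T+LC
g0=cv2.cvtColor(d0["color"],7);g1=cv2.cvtColor(d1["color"],7)
a=(proj(d0,P)).astype(np.float32).reshape(-1,1,2)
a+=np.array([[[0,.8]],[[0,0]],[[0,0]],[[0,0]]],np.float32)
for w in (7,9,11,13):
    b0=(a+np.float32([-.6,-3.5]))
    b,st,er=cv2.calcOpticalFlowPyrLK(g0,g1,a,b0.copy(),winSize=(w,w),maxLevel=0,flags=4,criteria=(3,50,.001));dd=(b-a)[:,0]
    print(w,dd.round(2).tolist(),er.ravel().round(1))
    for idx in ([0,1,2,3],[2,3]):
        x,r=pose(d1,b[:,0],14,idx=idx,a=a[:,0]);print(x.round(3),r.round(2))
```

```text
7 [[-0.3400000035762787, -3.880000114440918], [1.690000057220459, -5.630000114440918], [-0.5799999833106995, -3.4000000953674316], [-0.8500000238418579, -3.7200000286102295]] [2.  9.4 7.3 4.5]
[-1.8000e+00 -3.0690e+00  1.6085e+01 -9.7000e-02 -6.0000e-03  4.8000e-02] [ 0.44 -0.2  -0.54  0.31 -0.55  0.33  0.66 -0.43]
[-2.2810e+00 -8.5500e-01  1.4023e+01 -1.4000e-02 -0.0000e+00 -3.0000e-03] [ 0. -0.  0.  0.]
9 [[-0.2800000011920929, -3.880000114440918], [1.7200000286102295, -5.710000038146973], [-0.699999988079071, -3.4600000381469727], [-0.800000011920929, -3.9000000953674316]] [ 2.4 11.1 10.9  5.5]
[-2.3310e+00 -2.4940e+00  1.5608e+01 -1.0000e-01 -1.0000e-03  4.9000e-02] [ 0.41 -0.22 -0.49  0.29 -0.5   0.32  0.58 -0.39]
[-2.609e+00 -6.980e-01  1.404e+01 -2.600e-02 -0.000e+00  4.000e-03] [ 0. -0. -0.  0.]
11 [[-0.20999999344348907, -3.9000000953674316], [1.659999966621399, -5.599999904632568], [-0.5699999928474426, -3.0999999046325684], [-0.699999988079071, -4.139999866485596]] [ 3.  12.4 10.9  7.3]
[-2.3420e+00 -1.8550e+00  1.4507e+01 -1.0100e-01 -7.0000e-03  4.1000e-02] [ 0.44 -0.09 -0.46  0.12 -0.48  0.13  0.5  -0.15]
[-2.386 -0.964 13.986 -0.051 -0.     0.   ] [ 0. -0. -0.  0.]
13 [[-0.14000000059604645, -3.819999933242798], [2.119999885559082, -5.739999771118164], [-0.4699999988079071, -2.75], [-0.5699999928474426, -4.309999942779541]] [ 4.8 13.  10.5  8.5]
[-2.2890e+00 -1.6650e+00  1.3718e+01 -1.1800e-01 -1.1000e-02  4.6000e-02] [ 0.56 -0.04 -0.54  0.03 -0.57  0.04  0.55 -0.03]
[-2.1160e+00 -1.2780e+00  1.3923e+01 -7.3000e-02 -0.0000e+00 -2.0000e-03] [ 0. -0. -0.  0.]
```

```bash
cat >> h.py <<'E'
def barline(d,dz,dx=0,dy=0,excl=None,verbose=False):
    g=cv2.cvtColor(d["color"],7).astype(float)
    P=lidpts()@RL.T+LC+[dx,dy,dz]; A,B=proj(d,P[1])[0],proj(d,P[0])[0]  # -y end, +y end
    out=[]
    n=np.array([-(B-A)[1],(B-A)[0]]);n/=np.linalg.norm(n)
    for s in np.linspace(.06,.94,40):
        c=A+s*(B-A); t=np.arange(-4,4.01,.25); pts=c+t[:,None]*n
        v=cv2.remap(g.astype(np.float32),pts[:,0].astype(np.float32),pts[:,1].astype(np.float32),cv2.INTER_LINEAR)[:,0]
        w=np.clip(85-v,0,None); 
        m=abs(t-t[np.argmin(v)])<2.2; w=w*m
        out.append((s,(w*t).sum()/w.sum() if w.sum()>0 else np.nan,w.sum()))
    return A,B,n,np.array(out)
E
python3 - <<'E'
from h import *
for f,dz in(("f0",0),("f1",2),("f2",2.5),("f3",4),("f4",14)):
    d=pickle.load(open(f+".pkl","rb"));A,B,n,o=barline(d,dz,-2.3 if dz else 0,-.8 if dz else 0)
    print(f,n.round(2));print(" ".join("%.2f"%x for x in o[:,1]));print(" ".join("%.0f"%x for x in o[:,2]))
E
```

```text
f0 [0.51 0.86]
0.19 0.25 0.30 0.34 0.41 0.44 0.45 0.46 0.50 0.58 0.61 0.66 0.42 0.45 0.64 1.17 1.52 2.05 2.75 3.04 0.60 0.30 0.20 0.07 0.12 0.15 0.09 0.20 0.28 0.16 0.17 0.26 0.40 0.52 0.72 3.04 3.03 2.49 1.96 1.23
271 279 290 306 313 292 286 277 292 306 324 328 331 392 467 564 651 690 438 283 365 313 297 305 361 422 459 491 472 419 378 350 343 344 382 297 385 611 712 582
f1 [0.51 0.86]
0.04 0.04 0.08 0.15 0.22 0.30 0.34 0.36 0.33 0.31 0.34 0.36 0.25 0.18 0.15 0.19 0.10 -3.05 -2.89 1.30 1.84 2.64 3.04 0.58 0.30 0.31 0.37 0.42 0.42 0.44 0.40 0.39 0.45 0.53 0.62 0.86 3.06 3.04 2.90 2.30
383 355 329 312 291 268 262 279 304 315 318 326 325 308 300 311 391 292 356 618 647 464 269 372 323 356 378 404 404 392 366 353 332 308 292 306 256 349 452 608
f2 [0.51 0.86]
0.12 -0.04 0.11 0.10 -0.00 0.04 0.06 0.22 0.29 0.31 0.32 0.34 0.36 0.36 0.35 0.37 0.35 0.37 0.21 0.16 0.29 0.75 -2.83 1.72 2.13 2.88 3.03 0.68 0.49 0.50 0.46 0.49 0.59 0.61 0.71 0.91 1.22 2.40 2.50 2.18
402 390 401 386 374 360 348 327 305 293 274 275 273 293 320 330 318 292 285 318 378 446 404 616 647 403 312 458 410 376 335 343 355 350 365 401 471 552 552 554
f3 [0.51 0.86]
0.27 0.28 0.25 0.15 0.28 0.21 0.25 0.33 0.36 0.42 0.49 0.52 0.53 0.51 0.50 0.48 0.51 0.53 0.46 0.52 0.39 0.26 0.23 -0.05 -3.02 -2.55 1.29 2.26 2.66 3.06 0.55 0.31 0.34 0.43 0.61 0.68 0.86 1.08 1.42 1.71
391 385 395 421 409 407 391 351 313 298 286 279 282 291 281 278 293 318 338 340 307 303 326 417 309 504 629 595 456 271 364 303 299 329 369 395 491 610 712 690
f4 [0.5  0.86]
0.50 0.42 0.32 0.32 0.21 0.19 0.21 0.25 0.34 0.41 0.50 0.58 0.59 0.60 0.57 0.55 0.51 0.51 0.54 0.34 0.29 0.21 0.21 0.32 0.77 -2.70 1.71 2.13 2.89 3.04 0.52 0.43 0.39 0.41 0.54 0.86 1.13 1.01 2.59 2.02
400 386 395 406 422 403 375 346 330 315 292 273 271 282 299 322 342 338 320 283 270 271 311 370 431 420 620 653 401 294 388 336 321 322 350 422 532 540 561 675
```

The lid hangs free: the force change is 4.38 N, the full lid weight, and the tilt comes out at about 0.03 rad. In the crop the gap to the rim shows at (445,630) and looks even. Raising it smoothly.

Request:
send_rows([
  [[0,-0.05,0],[0,0,0],-1],
  [[0,-0.2,0],[0,0,0],-1],
  [[0,-0.6,0],[0,0,0],-1],
  [[0,-1.2,0],[0,0,0],-1],
  [[0,-2.0,0],[0,0,0],-1],
  [[0,-2.9,0],[0,0,0],-1],
  [[0,-3.8,0],[0,0,0],-1],
  [[0,-4.6,0],[0,0,0],-1],
  [[0,-5.2,0],[0,0,0],-1],
  [[0,-5.6,0],[0,0,0],-1],
  [[0,-5.75,0],[0,0,0],-1],
  [[0,-5.8,0],[0,0,0],-1],
])

```text
t: 18.02
ee_pos: [603.1, 68.4, 329.9]
eef_rot: [[-0.387, 0.0, 0.922], [-0.922, -0.0, -0.387], [-0.0, -1.0, 0.0]]
wrist_force: [0.4, -0.5, -7.1]
gripper_width: 15.8
```

Run:
```python
from h import *
d1=favg(8,"f5.pkl");crop(d1,280,190,390,300,6,"f5.png")
s=read_state();p=s["ee_pos"]
R=np.array(s["eef_rot"])
tgt=np.array([569.8,-304.8,p[2]])
plan((tgt,-112.8))
D=R.T@(tgt-p)/10
n=48
for k in range(1,n+1):
    t=k/n;m=10*t**3-15*t**4+6*t**5
    print(k,(D*m).round(2),end=" ; " if k%4 else "\n")
```

```text
t 18.42 TCP [602.9  68.4 329.3] F [ 0.16  0.08 -5.87] +- [0.52 0.49 0.71] M [ 0.041 -0.011 -0.021]
t 18.42 TCP [602.9  68.4 329.3] xang -112.8 q [ -0.  17.  71.  -0.  92. 113.] F [-0.32  0.15 -5.89] M [ 0.016 -0.003 -0.004] w 15.7
[[35.69,0.00,11.40],[0.0,0.0,0.0],g] norm 37.5 cm 0.0 deg
1 [0. 0. 0.] ; 2 [0.02 0.   0.01] ; 3 [0.08 0.   0.03] ; 4 [0.18 0.   0.06]
5 [0.34 0.   0.11] ; 6 [0.57 0.   0.18] ; 7 [0.88 0.   0.28] ; 8 [1.27 0.   0.4 ]
9 [1.74 0.   0.56] ; 10 [2.3  0.   0.74] ; 11 [2.95 0.   0.94] ; 12 [3.69 0.   1.18]
13 [4.52 0.   1.44] ; 14 [5.43 0.   1.74] ; 15 [6.43 0.   2.05] ; 16 [7.49 0.   2.39]
17 [8.63 0.   2.75] ; 18 [9.82 0.   3.14] ; 19 [11.07  0.    3.54] ; 20 [12.37  0.    3.95]
21 [13.71  0.    4.38] ; 22 [15.07  0.    4.81] ; 23 [16.45  0.    5.25] ; 24 [17.85  0.    5.7 ]
25 [19.24  0.    6.14] ; 26 [20.62  0.    6.59] ; 27 [21.99  0.    7.02] ; 28 [23.32  0.    7.45]
29 [24.62  0.    7.86] ; 30 [25.87  0.    8.26] ; 31 [27.07  0.    8.64] ; 32 [28.2   0.    9.01]
33 [29.27  0.    9.35] ; 34 [30.26  0.    9.66] ; 35 [31.17  0.    9.95] ; 36 [32.    0.   10.22]
37 [32.74  0.   10.45] ; 38 [33.39  0.   10.66] ; 39 [33.95  0.   10.84] ; 40 [34.43  0.   10.99]
41 [34.81  0.   11.12] ; 42 [35.12  0.   11.21] ; 43 [35.35  0.   11.29] ; 44 [35.51  0.   11.34]
45 [35.61  0.   11.37] ; 46 [35.67  0.   11.39] ; 47 [35.69  0.   11.4 ] ; 48 [35.69  0.   11.4 ]
```

View pics/f5.png

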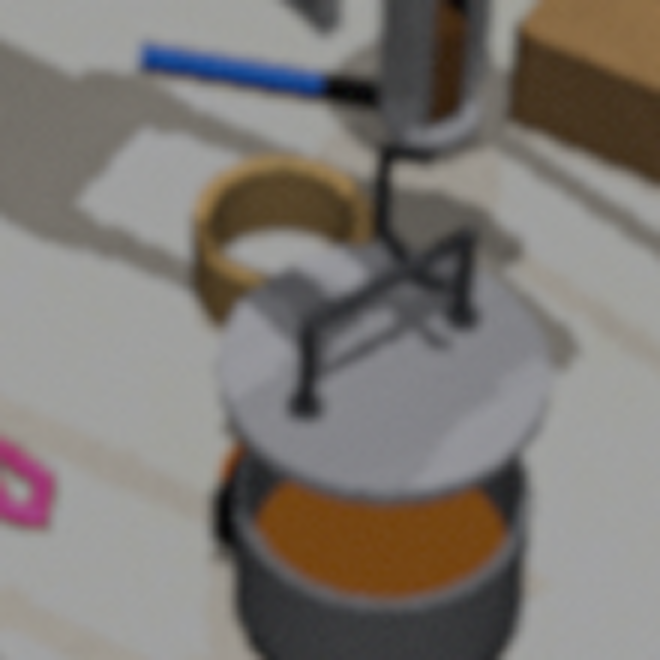

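Request:
send_rows([
  [[0,0,0],[0,0,0],-1],
  [[0.02,0,0.01],[0,0,0],-1],
  [[0.08,0,0.03],[0,0,0],-1],
  [[0.18,0,0.06],[0,0,0],-1],
  [[0.34,0,0.11],[0,0,0],-1],
  [[0.57,0,0.18],[0,0,0],-1],
  [[0.88,0,0.28],[0,0,0],-1],
  [[1.27,0,0.4],[0,0,0],-1],
  [[1.74,0,0.56],[0,0,0],-1],
  [[2.3,0,0.74],[0,0,0],-1],
  [[2.95,0,0.94],[0,0,0],-1],
  [[3.7,0,1.18],[0,0,0],-1],
])

```text
t: 19.42
ee_pos: [599.5, 29.0, 329.6]
eef_rot: [[-0.387, -0.0, 0.922], [-0.922, -0.0, -0.387], [0.0, -1.0, 0.0]]
wrist_force: [0.6, 0.0, -7.2]
gripper_width: 15.5
```

Request:
send_rows([
  [[0.82,0,0.26],[0,0,0],-1],
  [[1.73,0,0.56],[0,0,0],-1],
  [[2.73,0,0.87],[0,0,0],-1],
  [[3.79,0,1.21],[0,0,0],-1],
  [[4.93,0,1.57],[0,0,0],-1],
  [[6.12,0,1.96],[0,0,0],-1],
  [[7.37,0,2.36],[0,0,0],-1],
  [[8.67,0,2.77],[0,0,0],-1],
  [[10.01,0,3.2],[0,0,0],-1],
  [[11.37,0,3.63],[0,0,0],-1],
  [[12.75,0,4.07],[0,0,0],-1],
  [[14.15,0,4.52],[0,0,0],-1],
])

```text
t: 20.42
ee_pos: [586.2, -119.8, 329.6]
eef_rot: [[-0.387, -0.0, 0.922], [-0.922, -0.0, -0.387], [0.0, -1.0, 0.0]]
wrist_force: [0.8, -0.1, -6.2]
gripper_width: 15.5
```

Request:
send_rows([
  [[1.39,0,0.44],[0,0,0],-1],
  [[2.77,0,0.89],[0,0,0],-1],
  [[4.14,0,1.32],[0,0,0],-1],
  [[5.47,0,1.75],[0,0,0],-1],
  [[6.77,0,2.16],[0,0,0],-1],
  [[8.02,0,2.56],[0,0,0],-1],
  [[9.22,0,2.94],[0,0,0],-1],
  [[10.35,0,3.31],[0,0,0],-1],
  [[11.42,0,3.65],[0,0,0],-1],
  [[12.41,0,3.96],[0,0,0],-1],
  [[13.32,0,4.25],[0,0,0],-1],
  [[14.15,0,4.52],[0,0,0],-1],
])

```text
t: 21.42
ee_pos: [573.2, -267.2, 329.6]
eef_rot: [[-0.387, -0.0, 0.922], [-0.922, -0.0, -0.387], [0.0, -1.0, -0.0]]
wrist_force: [-0.0, 0.3, -5.9]
gripper_width: 15.7
```

Request:
send_rows([
  [[0.74,0,0.23],[0,0,0],-1],
  [[1.39,0,0.44],[0,0,0],-1],
  [[1.95,0,0.62],[0,0,0],-1],
  [[2.43,0,0.77],[0,0,0],-1],
  [[2.81,0,0.9],[0,0,0],-1],
  [[3.12,0,0.99],[0,0,0],-1],
  [[3.35,0,1.07],[0,0,0],-1],
  [[3.51,0,1.12],[0,0,0],-1],
  [[3.61,0,1.15],[0,0,0],-1],
  [[3.67,0,1.17],[0,0,0],-1],
  [[3.69,0,1.18],[0,0,0],-1],
  [[3.69,0,1.18],[0,0,0],-1],
])

```text
t: 22.42
ee_pos: [569.9, -304.6, 329.7]
eef_rot: [[-0.387, 0.0, 0.922], [-0.922, -0.0, -0.387], [-0.0, -1.0, 0.0]]
wrist_force: [-0.1, 0.4, -6.6]
gripper_width: 16.0
```

Run:
```python
from h import *
plan(([569.8,-304.8,329],-112.8))
d1=favg(4,"f6.pkl");crop(d1,180,270,330,440,4,"f6.png")
T=snapshot("top");pickle.dump(T,open("t6.pkl","wb"));crop(T,370,160,520,310,5,"t6.png")
```

```text
t 22.42 TCP [ 569.9 -304.6  329.7] xang -112.8 q [-34.  20.  66.   0.  94.  78.] F [-0.12  0.4  -6.59] M [ 0.097 -0.037  0.008] w 16.0
[[0.02,0.07,-0.01],[-0.0,0.0,-0.0],g] norm 0.1 cm 0.0 deg
t 22.62 TCP [ 569.9 -304.6  329.6] F [ 0.02 -0.5  -6.01] +- [0.33 0.27 0.74] M [0.035 0.007 0.014]
```

View pics/f6.png

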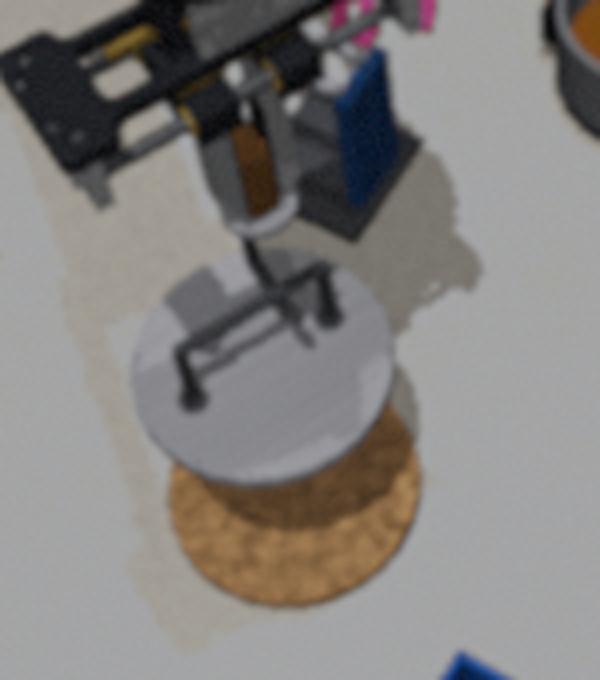

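View pics/t6.png

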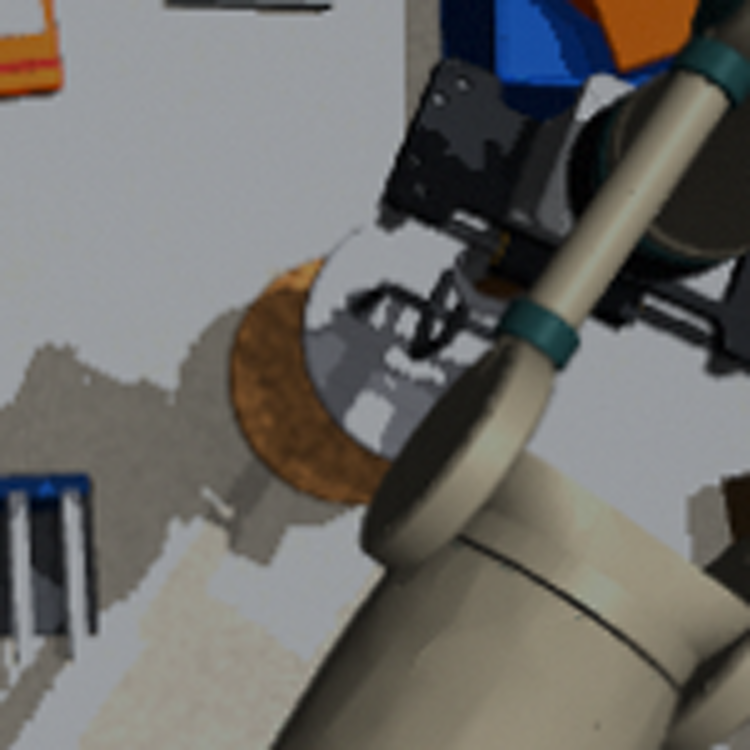

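Run:
```python
from h import *
d=pickle.load(open("f6.pkl","rb"))
g=lambda x,y:[180+(x+.5)/4-.5,270+(y+.5)/4-.5]
P=back(d,[g(132,375),g(150,427),g(200,472),g(262,487),g(335,460),g(378,418),g(393,370),g(150,322)],161)
f=least_squares(lambda p:np.hypot(*(P[:,:2]-p[:2]).T)-70,[562,-320]);print(f.x,f.fun.round(1))
plan(([569.8,-304.8,230],-112.8))
```

```text
[ 564.53884339 -321.33342841] [ 0.5 -1.5 -0.7  1.6 -0.4 -0.4 -2.  -1.6]
t 22.67 TCP [ 569.9 -304.7  329.7] xang -112.8 q [-34.  20.  66.   0.  94.  78.] F [-0.4  -0.76 -6.85] M [ 0.066 -0.012  0.046] w 15.8
[[0.02,9.97,-0.01],[-0.0,0.0,0.0],g] norm 10.0 cm 0.0 deg
```

Request:
send_rows([
  [[0,0.1,0],[0,0,0],-1],
  [[0,0.4,0],[0,0,0],-1],
  [[0,0.9,0],[0,0,0],-1],
  [[0,1.6,0],[0,0,0],-1],
  [[0,2.5,0],[0,0,0],-1],
  [[0,3.5,0],[0,0,0],-1],
  [[0,4.5,0],[0,0,0],-1],
  [[0,5.5,0],[0,0,0],-1],
  [[0,6.5,0],[0,0,0],-1],
  [[0,7.5,0],[0,0,0],-1],
  [[0,8.5,0],[0,0,0],-1],
  [[0,9.4,0],[0,0,0],-1],
])

```text
t: 23.67
ee_pos: [569.8, -304.7, 234.3]
eef_rot: [[-0.387, -0.0, 0.922], [-0.922, 0.0, -0.387], [-0.0, -1.0, -0.001]]
wrist_force: [-0.1, 0.3, -6.1]
gripper_width: 15.7
```

Request:
send_rows([
  [[0,0.8,0],[0,0,0],-1],
  [[0,1.4,0],[0,0,0],-1],
  [[0,1.9,0],[0,0,0],-1],
  [[0,2.3,0],[0,0,0],-1],
  [[0,2.6,0],[0,0,0],-1],
  [[0,2.8,0],[0,0,0],-1],
  [[0,2.95,0],[0,0,0],-1],
  [[0,3.1,0],[0,0,0],-1],
  [[0,3.2,0],[0,0,0],-1],
  [[0,3.3,0],[0,0,0],-1],
  [[0,3.4,0],[0,0,0],-1],
  [[0,3.5,0],[0,0,0],-1],
])

```text
t: 24.67
ee_pos: [570.0, -304.8, 200.7]
eef_rot: [[-0.387, 0.0, 0.922], [-0.922, -0.0, -0.387], [0.0, -1.0, 0.0]]
wrist_force: [-0.3, -0.4, -6.7]
gripper_width: 15.7
```

Run:
```python
from h import *
d1=favg(3,"f7.pkl");crop(d1,180,270,330,440,4,"f7.png")
```

```text
t 24.82 TCP [ 569.9 -304.8  200.5] F [ 0.48  0.04 -6.2 ] +- [0.2  0.24 0.4 ] M [ 0.068 -0.002  0.026]
```

View pics/f7.png

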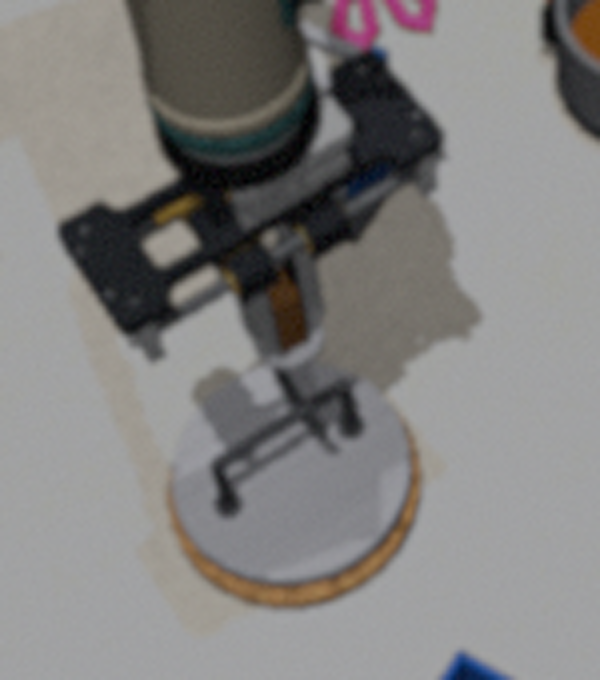

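Request:
send_rows([
  [[0,0.1,0],[0,0,0],-1],
  [[0,0.2,0],[0,0,0],-1],
  [[0,0.3,0],[0,0,0],-1],
  [[0,0.4,0],[0,0,0],-1],
  [[0,0.5,0],[0,0,0],-1],
  [[0,0.6,0],[0,0,0],-1],
  [[0,0.7,0],[0,0,0],-1],
  [[0,0.8,0],[0,0,0],-1],
  [[0,0.95,0],[0,0,0],-1],
  [[0,1.15,0],[0,0,0],-1],
  [[0,1.4,0],[0,0,0],-1],
  [[0,1.6,0],[0,0,0],-1],
])

```text
t: 25.82
ee_pos: [569.9, -304.8, 184.5]
eef_rot: [[-0.387, 0.0, 0.922], [-0.922, -0.0, -0.387], [0.0, -1.0, 0.0]]
wrist_force: [-0.8, -0.7, -1.4]
gripper_width: 15.7
```

Run:
```python
from h import *
d1=favg(7,"f8.pkl");crop(d1,180,270,330,440,4,"f8.png")
```

```text
t 26.17 TCP [ 570.  -304.9  184.7] F [-0.51  0.41 -1.76] +- [0.57 0.41 0.22] M [0.051 0.009 0.015]
```

View pics/f8.png

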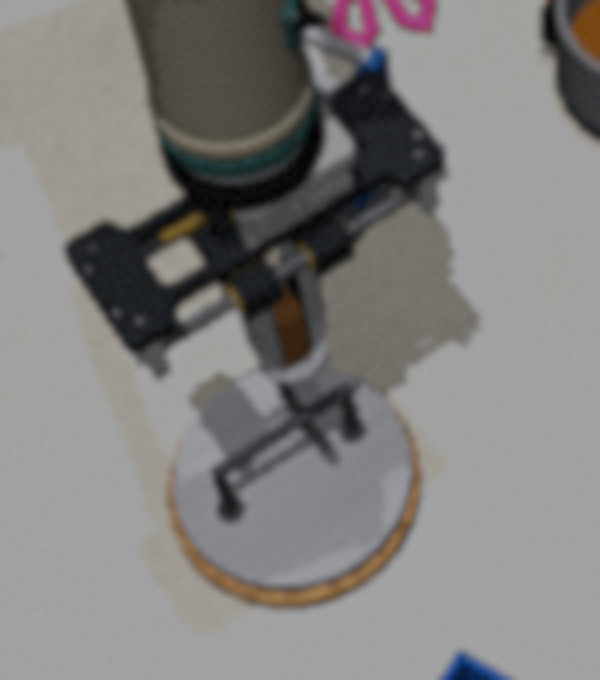

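Request:
send_rows([
  [[0,0.2,0],[0,0,0],-1],
  [[0,0.5,0],[0,0,0],-1],
  [[0,0.8,0],[0,0,0],-1],
  [[0,0.9,0],[0,0,0],-1],
  [[0,0.9,0],[0,0,0],-1],
])

```text
t: 26.58
ee_pos: [569.6, -304.6, 175.0]
eef_rot: [[-0.387, -0.001, 0.922], [-0.922, 0.001, -0.387], [-0.0, -1.0, -0.001]]
wrist_force: [-0.4, 0.4, -1.5]
gripper_width: 16.1
```

Run:
```python
from h import *
d1=favg(2);crop(d1,200,330,300,410,8,"f9.png")
```

```text
t 26.68 TCP [ 569.9 -304.8  175.5] F [-0.28 -0.57 -1.65] +- [0.07 0.21 0.08] M [ 0.073  0.026 -0.007]
```

View pics/f9.png

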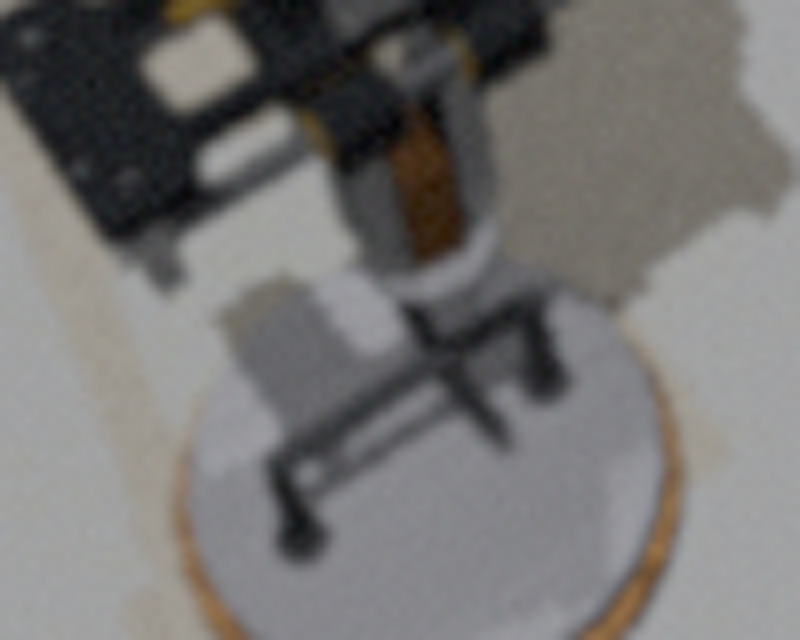

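Request:
send_rows([
  [[0,0,-0.2],[0,0,0],-1],
  [[0,0,-0.6],[0,0,0],-1],
  [[0,0,-1.1],[0,0,0],-1],
  [[0,0,-1.6],[0,0,0],-1],
  [[0,0,-2.2],[0,0,0],-1],
  [[0,0,-2.8],[0,0,0],-1],
])

```text
t: 27.18
ee_pos: [543.4, -293.6, 175.7]
eef_rot: [[-0.387, -0.0, 0.922], [-0.922, -0.0, -0.387], [0.0, -1.0, -0.0]]
wrist_force: [-0.6, 0.2, -2.0]
gripper_width: 15.9
```

Run:
```python
from h import *
d1=favg(2);crop(d1,200,330,300,410,8,"f10.png")
```

```text
t 27.28 TCP [ 542.9 -293.3  175.8] F [-0.72  0.05 -1.92] +- [0.55 0.02 0.36] M [ 0.042  0.045 -0.017]
```

View pics/f10.png

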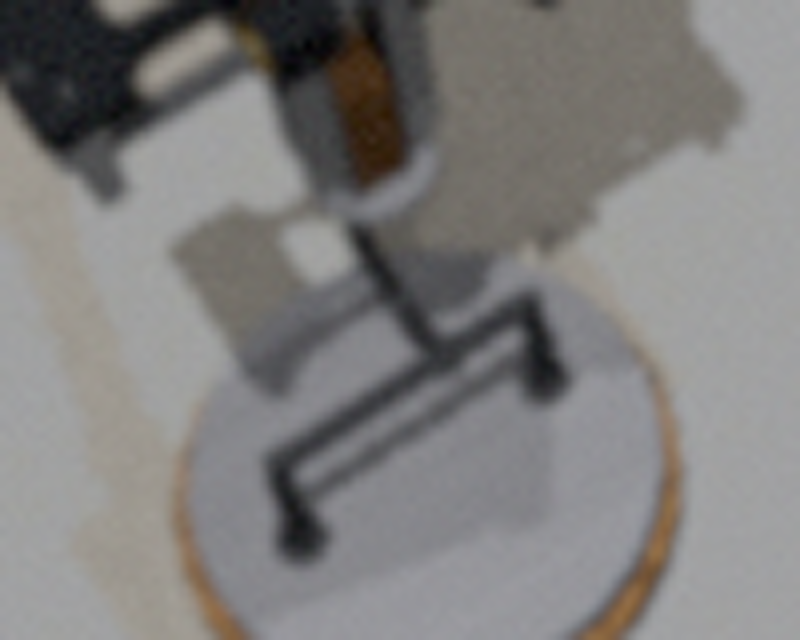

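Request:
send_rows([
  [[0,0,-1],[0,0,0],-1],
  [[0,0,-2.5],[0,0,0],-1],
  [[0,0,-4],[0,0,0],-1],
  [[0,-0.5,-5.5],[0,0,0],-1],
  [[0,-2,-6],[0,0,0],-1],
  [[0,-4.5,-6],[0,0,0],-1],
  [[0,-7.5,-6],[0,0,0],-1],
  [[0,-10,-6],[0,0,0],-1],
  [[0,-11.2,-6],[0,0,0],-1],
  [[0,-11.5,-6],[0,0,0],-1],
  [[0,-11.5,-6],[0,0,0],-1],
])

```text
t: 28.2
ee_pos: [488.8, -270.8, 291.5]
eef_rot: [[-0.387, 0.002, 0.922], [-0.922, -0.001, -0.387], [0.001, -1.0, 0.002]]
wrist_force: [0.2, -0.0, -2.6]
gripper_width: 16.0
```

Run:
```python
from h import *
plan(([318,-127.9,290],-86.5),([318,-127.9,176],-86.5))
```

```text
t 28.20 TCP [ 488.8 -270.8  291.5] xang -112.8 q [-36.  13.  82.  -0.  86.  77.] F [ 0.24 -0.04 -2.63] M [ 0.034  0.093 -0.063] w 16.0
[[-6.56,0.10,-21.28],[-0.1,-26.3,0.1],g] norm 22.3 cm 26.3 deg
[[-6.57,11.50,-21.30],[-0.1,-26.3,0.1],g] norm 25.1 cm 26.3 deg
```

Request:
send_rows([
  [[-0.3,0,-1],[0,-1,0],-1],
  [[-0.9,0,-3],[0,-4,0],-1],
  [[-1.7,0,-5.5],[0,-7,0],-1],
  [[-2.6,0,-8.5],[0,-10,0],-1],
  [[-3.5,0,-11.5],[0,-14,0],-1],
  [[-4.5,0,-14.5],[0,-18,0],-1],
  [[-5.4,0,-17.5],[0,-22,0],-1],
  [[-6.1,0,-19.7],[0,-25,0],-1],
  [[-6.5,0,-21],[0,-26.3,0],-1],
  [[-6.6,0,-21.3],[0,-26.3,0],-1],
  [[-6.6,0,-21.3],[0,-26.3,0],-1],
  [[-6.6,0,-21.3],[0,-26.3,0],-1],
])

```text
t: 29.2
ee_pos: [318.7, -128.0, 290.4]
eef_rot: [[0.061, 0.001, 0.998], [-0.998, -0.001, 0.061], [0.001, -1.0, 0.001]]
wrist_force: [0.3, 0.1, -1.9]
gripper_width: 15.9
```

Run:
```python
from h import *
plan(([318,-127.9,176],-86.5))
```

```text
t 29.20 TCP [ 318.7 -128.   290.4] xang -86.5 q [-34.  -7. 103.  -0.  84.  53.] F [ 0.33  0.11 -1.86] M [-0.046  0.02   0.005] w 15.9
[[-0.03,11.44,-0.08],[-0.0,-0.0,0.0],g] norm 11.4 cm 0.1 deg
```

Request:
send_rows([
  [[0,0.7,-0.1],[0,0,0],-1],
  [[0,2.5,-0.1],[0,0,0],-1],
  [[0,5,-0.1],[0,0,0],-1],
  [[0,7.5,-0.1],[0,0,0],-1],
  [[0,9.8,-0.1],[0,0,0],-1],
  [[0,11,-0.1],[0,0,0],-1],
  [[0,11.2,-0.1],[0,0,0],-1],
  [[0,11.2,-0.1],[0,0,0],-1],
])

```text
t: 29.87
ee_pos: [317.0, -127.7, 177.5]
eef_rot: [[0.061, -0.002, 0.998], [-0.998, 0.001, 0.061], [-0.002, -1.0, -0.002]]
wrist_force: [-0.2, -0.1, -1.8]
gripper_width: 15.8
```

Run:
```python
from h import *
plan(([428.1,-121.2,178],-86.5),([428.1,-121.2,157.9],-86.5))
S=snapshot("scene")
s=read_state();b=s["ee_pos"];R=np.array(s["eef_rot"])
off=lambda x,y,z:b+R@np.array([-y,32.9-z,x])
crop(S,180,220,290,330,7,"h1.png",proj(S,[off(0,0,0),off(0,0,-88),off(21,0,-77),off(-26,0,-85),off(0,19,0),off(0,-19,0),off(19,0,0)]))
```

```text
t 29.87 TCP [ 317.  -127.7  177.5] xang -86.5 q [-34.  -3. 116.  -0.  67.  53.] F [-0.21 -0.05 -1.83] M [ 0.023 -0.006 -0.026] w 15.8
[[0.03,-0.07,11.13],[0.1,-0.0,-0.1],g] norm 11.1 cm 0.2 deg
[[0.03,1.94,11.13],[0.1,-0.0,-0.1],g] norm 11.3 cm 0.2 deg
```

View pics/h1.png

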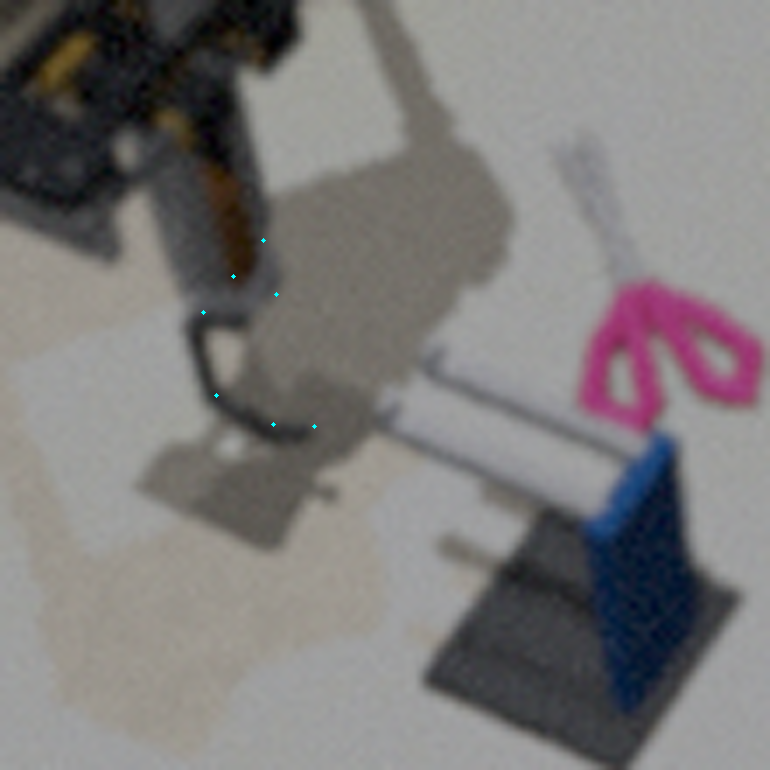

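Request:
send_rows([
  [[0,0,0.5],[0,0,0],-1],
  [[0,0,2],[0,0,0],-1],
  [[0,0,4],[0,0,0],-1],
  [[0,0,6],[0,0,0],-1],
  [[0,0,8],[0,0,0],-1],
  [[0,0,9.8],[0,0,0],-1],
  [[0,0,10.8],[0,0,0],-1],
  [[0,0,11.1],[0,0,0],-1],
  [[0,0,11.1],[0,0,0],-1],
])

```text
t: 30.67
ee_pos: [428.5, -120.8, 178.9]
eef_rot: [[0.062, 0.0, 0.998], [-0.998, -0.0, 0.062], [0.0, -1.0, 0.0]]
wrist_force: [0.7, -0.9, -2.7]
gripper_width: 15.8
```

Run:
```python
from h import *
plan(([428.1,-121.0,157.9],-86.5))
S=snapshot("scene")
crop(S,215,235,295,325,7,"h2.png")
```

```text
t 30.67 TCP [ 428.5 -120.8  178.9] xang -86.4 q [-25.   7. 106.  -0.  68.  62.] F [ 0.68 -0.87 -2.72] M [ 0.009 -0.045 -0.031] w 15.8
[[0.02,2.10,-0.04],[-0.0,0.1,0.0],g] norm 2.1 cm 0.1 deg
```

View pics/h2.png

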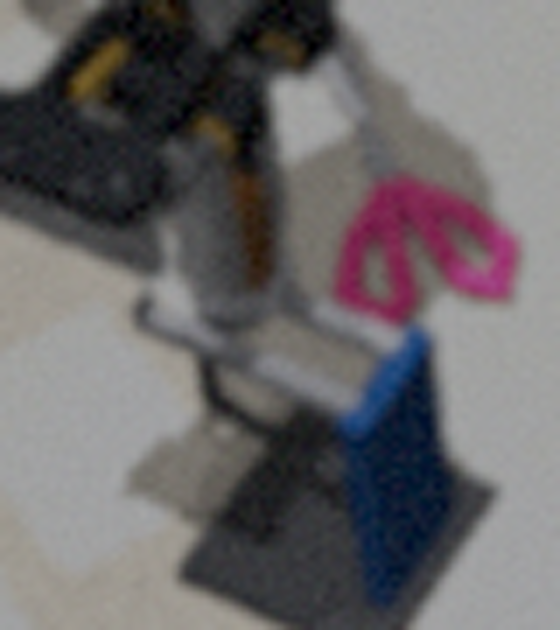

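Request:
send_rows([
  [[0,0.3,0],[0,0,0],-1],
  [[0,0.8,0],[0,0,0],-1],
  [[0,1.2,0],[0,0,0],-1],
  [[0,1.4,0],[0,0,0],-1],
  [[0,1.6,0],[0,0,0],-1],
  [[0,1.75,0],[0,0,0],-1],
  [[0,1.85,0],[0,0,0],-1],
  [[0,1.85,0],[0,0,0],-1],
])

```text
t: 31.38
ee_pos: [427.7, -120.6, 159.9]
eef_rot: [[0.061, -0.0, 0.998], [-0.998, 0.0, 0.061], [-0.0, -1.0, -0.0]]
wrist_force: [-0.8, -0.0, -1.5]
gripper_width: 16.0
```

Run:
```python
from h import *
d=favg(4)
```

```text
t 31.58 TCP [ 427.9 -120.7  160.2] F [-0.15  0.34 -1.35] +- [0.57 0.02 0.27] M [ 0.017 -0.027  0.009]
```

Request:
send_rows([
  [[0,0.1,0],[0,0,0],-1],
  [[0,0.2,0],[0,0,0],-1],
  [[0,0.2,0],[0,0,0],-1],
])

```text
t: 31.83
ee_pos: [427.7, -120.6, 158.0]
eef_rot: [[0.061, -0.0, 0.998], [-0.998, -0.0, 0.061], [0.0, -1.0, -0.0]]
wrist_force: [0.3, 0.4, -1.9]
gripper_width: 16.2
```

Run:
```python
from h import *
d=favg(4)
```

```text
t 32.03 TCP [ 427.8 -120.7  158.1] F [-0.17 -0.22 -1.48] +- [0.22 0.39 0.18] M [0.019 0.002 0.01 ]
```

Request:
send_rows([
  [[0,0.1,0],[0,0,0],-1],
  [[0,0.1,0],[0,0,0],-1],
  [[0,0.1,0],[0,0,0],-0.6],
  [[0,0.1,0],[0,0,0],-0.3],
  [[0,0.1,0],[0,0,0],0.1],
  [[0,0.1,0],[0,0,0],0.1],
  [[0,0.1,0],[0,0,0],0.1],
  [[0,0.1,0],[0,0,0],0.1],
])

```text
t: 32.7
ee_pos: [427.8, -120.7, 157.0]
eef_rot: [[0.061, -0.0, 0.998], [-0.998, -0.0, 0.061], [0.0, -1.0, -0.0]]
wrist_force: [0.5, -0.5, -0.0]
gripper_width: 48.9
```

Run:
```python
from h import *
d=favg(2);crop(d,215,235,295,325,7,"h3.png")
```

```text
t 32.80 TCP [ 427.8 -120.7  157. ] F [-0.09  0.08 -0.07] +- [0.26 0.13 0.48] M [0.025 0.024 0.015]
```

View pics/h3.png

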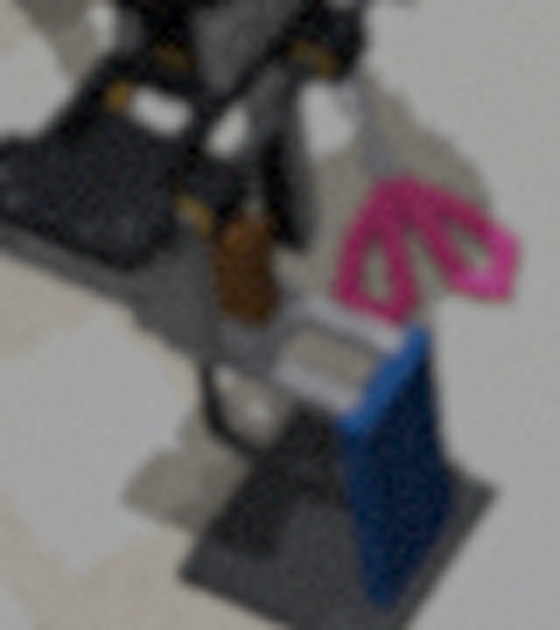

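The lifter hangs in the fork with its grip at about (250,273), the same as before it was taken. Backing straight up.

Request:
send_rows([
  [[0,-0.5,0],[0,0,0],0.1],
  [[0,-2,0],[0,0,0],0.1],
  [[0,-4.5,0],[0,0,0],0.1],
  [[0,-7.5,0],[0,0,0],0.1],
  [[0,-10.5,0],[0,0,0],0.1],
  [[0,-12.5,0],[0,0,0],0.1],
  [[0,-12.5,-3],[0,0,0],0.1],
  [[0,-12.5,-7],[0,0,0],0.1],
  [[0,-12.5,-11],[0,0,0],0.1],
  [[0,-12.5,-14],[0,0,0],0.1],
  [[0,-12.5,-14],[0,0,0],0.1],
  [[0,-12.5,-14],[0,0,0],0.1],
])

```text
t: 33.8
ee_pos: [287.4, -129.3, 282.8]
eef_rot: [[0.059, 0.002, 0.998], [-0.998, -0.001, 0.059], [0.002, -1.0, 0.002]]
wrist_force: [-0.3, 0.7, 0.7]
gripper_width: 51.8
```

Run:
```python
from h import *
plan()
d=favg(3,"end.pkl");cv2.imwrite("pics/end_s.png",d["color"][:,:,::-1]);crop(d,200,230,310,440,3,"end_c.png")
T=snapshot("top");cv2.imwrite("pics/end_t.png",T["color"][:,:,::-1])
d0=pickle.load(open("two.pkl","rb"))["scene"]
df=cv2.absdiff(d["color"],d0["color"]).max(2);cv2.imwrite("pics/diff.png",(df>40).astype(np.uint8)*255)
g=lambda x,y:[225+(x+.5)/7-.5,255+(y+.5)/7-.5]
```

```text
t 33.80 TCP [ 287.4 -129.3  282.8] xang -86.6 q [-37. -10. 106.   0.  84.  50.] F [-0.29  0.72  0.67] M [ 0.022 -0.011 -0.035] w 51.8
t 33.95 TCP [ 289.2 -129.6  282.4] F [0.4  0.22 0.17] +- [0.47 0.39 0.05] M [ 0.035 -0.004 -0.018]
```

View pics/end_s.png

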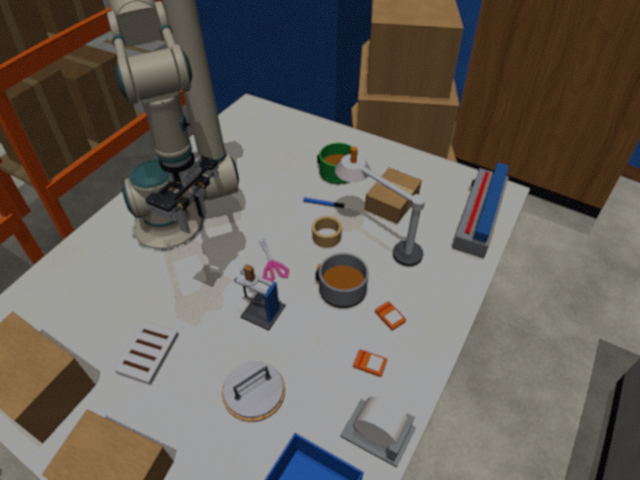

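View pics/end_c.png

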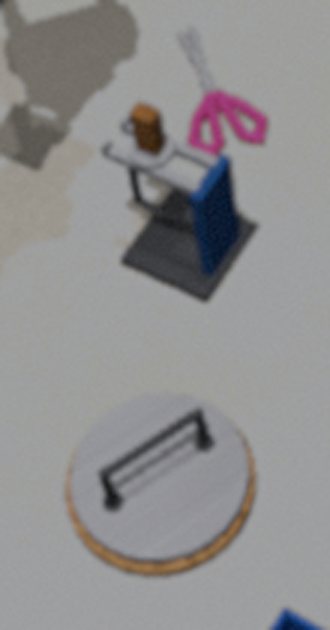

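View pics/end_t.png

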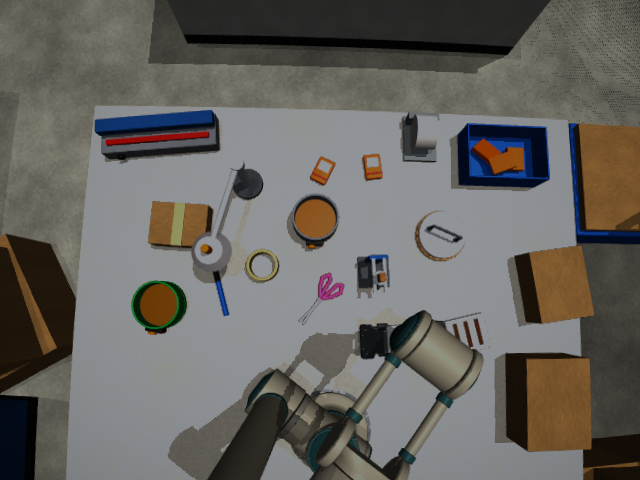

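Run:
```python
from h import *
T=snapshot("top");k=back(T,[206,249],267)[0];print("knob",k,"swing deg",np.degrees(np.arctan2(256-69,703-571)-np.arctan2(256-k[1],703-k[0])))
d=snapshot("scene");g=lambda x,y:[200+(x+.5)/3-.5,230+(y+.5)/3-.5]
P=back(d,[g(67,480),g(85,525),g(125,556),g(170,557),g(225,515),g(247,470)],26)
f=least_squares(lambda p:np.hypot(*(P[:,:2]-p[:2]).T)-70,[562,-320]);print("lid",f.x,f.fun.round(1))
print("grip now",back(d,g(147,108),178))
s=read_state();print(s["t"],s["dq"].round(2))
finish_job()
```

```text
knob [479.43286058 310.80826946 267.        ] swing deg 68.55700496857325
lid [ 559.9765209  -321.02263863] [-0.6 -2.1  1.7  1.8 -3.6  0.8]
grip now [[ 428.51767746 -119.49749288  178.        ]]
34.1 [-0.01 -0.04  0.24 -0.07  0.11 -0.04]
the job is handed in; nothing more can be done
```

I did the whole job in one pass and handed it in at about 34 s of the 72 s allowed. `finish_job()` gives no verdict, so the points below are my own checks.

**What I did**
- **Lamp:** I pinched the lamp's knob and swung it about 69° (1.2 rad) out to the left.
- **Balancing the lid:** I took the lifter from its stand and eased the lid up. It was heavy on the loop's +y side, so I moved the hook in two steps to about 16 mm off centre. There it hung free, with a lifted weight of 4.4 N and an estimated tilt of about 0.03 rad.
- **Placing it:** I carried the lid over and set it on the pad at about 12 mm/s, then unhooked it.
- **Lifter:** I hung it back in the fork and backed the arm clear.

**Last checks**
- **Lid:** its centre measured (560, -321) mm against the pad at about (562, -320) mm. It looks flat and centred.
- **Lifter:** the grip is at (428.5, -119.5) mm, within 2 mm of where it first hung.
- **Lamp:** still at about 1.2 rad from its start position.
- **Bystanders:** all look unmoved in the pictures, but I did not measure each one.
- **Robot:** touching nothing.

**Where measurements disagreed**
- The two cameras differed by up to 6 mm on the same points, so I used averages.
- The picture-based tilt estimates ranged from 0.01 to 0.12 rad. I discounted the highest ones because the hook hid part of the bar, and relied on the force reading and the bar and foot lines instead.

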